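# Pack and cam-clamp a gear housing with the spacer that just fits

### The arm

A 6-joint arm with a two-finger parallel gripper is mounted at the origin on the work surface. World frame = base frame: x ahead of the robot, y to its left, z up, the work surface at z = 0. Lengths are in m, angles in rad, forces in N, time in s.
With the tool pointing down it reaches from about 0.3 to 0.775 m from the base axis. Payload 14.6 kg.
Tool frame: the origin (TCP) lies at the very end of the fingers, on their centre line; the grasp point (between the pads) lies ctrl.grasp_offset behind it (ctrl.grasp_offset is the distance from the TCP to the grasp point, in m); z points along the fingers, y is the direction in which the jaws open and shut (so a half turn about z gives the same grasp; the last joint's range is limited). The gripper opens to 94 mm and grips with 3 to 60 N. Pads are 16 mm wide; open, the fingers measure 119 mm over their backs; the gripper's body (75 mm by 177 mm) begins 78 mm behind the grasp point.
Start: joints at [1.132, 0.3, 1.521, -0, 1.321, -0.067], TCP at [0.2, 0.512, 0.205] pointing down, gripper open.
Joint ranges: [-3.03, 3.03], [-0.79, 2.21], [0.23, 2.52], [-1.04, 4.18], [0, 3.07], [-2.55, 2.55]. Speed limits (rad/s): [2.22, 2.22, 2.57, 3.14, 3.14, 3.14].

### API

Orientations are given as [roll, pitch, yaw] about the fixed x, y, z axes, in that order (R = Rz(yaw) Ry(pitch) Rx(roll)).
In Python, from station import ctrl gives the robot as it stands. The module is installed in compiled form; this text tells all that it offers.
- The arm moves only by the tool carry_out, never from a script. Its argument "deltas" is a list of rows, each an object of numbers: "x", "y", "z": the shift along the tool's x, y, z in units of 0.02 m (1.0 is 0.02 m); "wx", "wy", "wz": the turn, a rotation vector about the tool's x, y, z in units of 0.08 rad (1.0 is 0.08 rad); "jaw": the opening in per cent of the stroke, from 0 (shut) to 100 (fully open). A call has 1 to 12 rows; each row shifts and turns the commanded pose from where the row before left it, along the tool's axes as they then stand; what a row does not reach is not made up. A row lasts 1/12 s, in which the tool goes at most 41.7 mm and 7.16 degrees, less where a joint would pass 70% of its speed; a pose out of reach is approached as far as the arm can. A call with a number of a shift or a turn outside -1 to 1 is refused whole. A call with a gripper value outside its range is refused whole. The fingers move at their own pace and stop on an object; "squeeze" is the grip in N (left out, the last holds). Time passes only in rows, so rows that do not move let the fingers close. It gives the time, the measured TCP pose, the force and the opening at its end, in the units of the state.
- ctrl.get_obs(): the state, without advancing time (a new reading comes with each control period).
- ctrl.camera(name): name is "scene" or "side" or "wrist"; returns the picture (400x640x3 uint8, blue, green, red); there is no depth.
- ctrl.camera_params(name): a dict with "mtx" (3x3 intrinsics, pixels), "dist" ([k1, k2, p1, p2, k3] as OpenCV has them; the pictures are not rectified), "origin" and "attitude" of the camera in the world. Camera axes: x right, y down, z forward; pixel columns grow to the right and rows downward; lengths in m; the calibration is good to about 2 mm. A picture is of the moment at which its call begins: read the wrist's pose just before it. camera_params takes no time and is no camera call; for the wrist camera it gives the pose at the moment of the call.
- ctrl.hand_in(): hands the job in, once; it reports no verdict.
Trained networks look in the newest picture that a camera, given by its name, has taken for a name from the list of things; names that differ only in an ending like _2 or _b are one class to them, and where a whole thing is asked for, a point or a joint stands for the part that bears it (a point fixed in the world has none). Each returns a list of dicts, best first, with "conf" (0 to 1); they miss things now and then, are a little off and sometimes report something else, mostly with a low value. They report only what shows in the picture. A call takes as long as a camera call.
- ctrl.boxes_of(camera, label): "rect" ([left, top, right, bottom] in pixels, round what is visible of it).
- ctrl.mark_of(camera, label): "position" ([row, column] in pixels: a listed point, or the origin of a listed thing).
The state is a dict: "time_s": time; "qpos": joint angles; "joint_vel": joint speeds; "tau": joint torques, N m; "ee_pos": TCP position; "eef_rot": TCP orientation; "force": force on the tool from outside, world axes, zero at the start; "moment": the same for the moment, N m; "grip_width": finger opening in m.
Only numpy, scipy, OpenCV 4.12 (cv2) and the standard library are available. Lean on these libraries where they do the work, as an engineer would, in place of code of your own. Each camera call takes 0.05 s, during which the arm holds its last target.

### The job

Swing the clamp's cam lever fully open and clear every plywood offcut off the fixture into the grey tray; then try the aluminium spacers between the sprung pad and the gear housing, beginning with the thinnest and with the lever open, and leave standing on the bed, in the middle of the faces, the thickest one that drops in, with the other spacers standing on their rubber mat. Finally turn the cam lever just far enough to take up the gap and press the sprung pad in by about 3 mm, never as much as 6 mm, and leave the other things on the bench alone.

Things in the scene. Friction and masses are not known exactly. Their poses are not given: they have to be found in the camera images.
- fixture: clamp fixture, fixed: dark steel bed 200 mm (its x) by 290 mm (y -135 to 155), top 12 mm above the bench. Origin at bench level under the middle of the clamp pad's face as it is with the lever fully open. y points from the pad to the white gear housing bolted on the bed, x along the gap, z up. The housing's face is at an unknown y of 21 to 44 mm (the gap's size), different each time
- pad_face (a point): middle of the clamp pad's flat face, which moves with the pad. Pad face and housing face are parallel uprights 50 mm wide (fixture x -25 to 25), their tops 40 mm over the bed (52 above the bench), with 5 mm 45-degree lead-in chamfers along the top edges; the gap is open at both x ends. Behind its face the housing is 50 mm wide for 34 mm, then 100 mm wide, up to 110 mm high
- lever (a joint): cam lever's angle, rad: 0 fully open (lever points along the fixture's -y, away from the gap), stop at 1.5; it grows clockwise seen from above, so at 1.57 it would point along the fixture's -x. Each rad moves the clamp's nose, which carries the sprung pad, 5.6 mm towards the housing (8.4 mm in all). Turns with about 2.5 N at the knob and stays where it is left
- lever_knob (a point): middle of the upright black knob at the lever's end: 20 mm across, 37 mm high (78 to 115 mm above the bench), 90 mm from the lever's axis; the lever's arm lies just under it
- lever_axis (a point): point on the upright axis of the cam lever, at the arm's height (73 mm above the bench), over the grey clamp block (fixture x -33 to 33, y -115 to -40, top 50 mm above the bench)
- pad (a joint): how far the sprung pad is pressed back into the nose, m: 0 when free, 0.009 at its limit; spring 4 N per mm. The brass shank seen between pad and nose is 10 mm long when free and shortens by this much
- mat: black rubber mat, 280 mm (its x) by 130 mm (its y), 3 mm thick, fixed; origin under its centre on the bench. The four spacers stand on it in a row along its x, at 60 mm spacing, their 60 mm length along its y
- tray: grey open tray, fixed, 190 mm (its x) by 150 mm (its y), 35 mm high, walls and floor 5 mm; origin under its centre on the bench
- spacer20_c (a point): centre of the aluminium spacer block 20 mm thick (its y), 60 mm long (its x), 50 mm high (its z, up when standing), 180 g; take it across its 60 mm length, from above. Between the faces it stands on the bed with its length along the fixture's x, its centre 37 mm above the bench
- spacer26_c (a point): centre of the aluminium spacer block 26 mm thick (its y), 60 mm long (its x), 50 mm high (its z, up when standing), 216 g; take it across its 60 mm length, from above. Between the faces it stands on the bed with its length along the fixture's x, its centre 37 mm above the bench
- spacer32_c (a point): centre of the aluminium spacer block 32 mm thick (its y), 60 mm long (its x), 50 mm high (its z, up when standing), 252 g; take it across its 60 mm length, from above. Between the faces it stands on the bed with its length along the fixture's x, its centre 37 mm above the bench
- spacer38_c (a point): centre of the aluminium spacer block 38 mm thick (its y), 60 mm long (its x), 50 mm high (its z, up when standing), 288 g; take it across its 60 mm length, from above. Between the faces it stands on the bed with its length along the fixture's x, its centre 37 mm above the bench
- offcut1_c (a point): centre of a plywood offcut 60 mm long (its x), 14 mm thick (its y), 26 mm high (its z), left on the fixture's bed (one may be between the faces, others beside); not always there (None)
- offcut2_c (a point): centre of a plywood offcut 60 mm long (its x), 14 mm thick (its y), 26 mm high (its z), left on the fixture's bed (one may be between the faces, others beside); not always there (None)
- offcut3_c (a point): centre of a plywood offcut 60 mm long (its x), 14 mm thick (its y), 26 mm high (its z), left on the fixture's bed (one may be between the faces, others beside); not always there (None)
- screwdriver: loose screwdriver lying near the robot's base; a bystander
- screw_jar: loose clear jar, 60 mm across, 75 high; a bystander
- tape_roll: loose grey ring 90 mm across lying flat, 25 high; a bystander
- mug: loose white mug; a bystander
- wrench: loose steel wrench lying beyond the fixture; a bystander
- case: loose clear flat case 100 x 140 x 35 mm; a bystander

How it is judged:
On the way, in this order (a step that is already met when the one before it is completed fails the run):
1. the cam lever is fully open (within 0.1 rad) and all offcuts lie in the tray (value of joint lever below 0.1 rad and x of offcut1_c in the frame of tray between -0.095 and 0.095 m and y of offcut1_c in the frame of tray between -0.075 and 0.075 m and height (world z) of each of offcut1_c, offcut2_c, offcut3_c below 0.045 m and x of offcut2_c in the frame of tray between -0.095 and 0.095 m and y of offcut2_c in the frame of tray between -0.075 and 0.075 m and x of offcut3_c in the frame of tray between -0.095 and 0.095 m and y of offcut3_c in the frame of tray between -0.075 and 0.075 m), for 0.2 s.
2. the thinnest spacer is tried in the gap: well down between the faces (lowered at least 15 mm below their tops), with the lever open (value of joint lever below 0.15 rad and x of spacer20_c in the frame of fixture between -0.025 and 0.025 m and y of spacer20_c in the frame of fixture between 0 and 0.045 m and z of spacer20_c in the frame of fixture below 0.062 m), for 0.1 s.
At the end, for the whole second after the job is handed in: Offcuts in the tray; one spacer upright on the bed between the faces, centre within 12 mm of the middle of their width; the others upright, centres over the mat; lever turned so that the pad is pressed in by 1.2 to 4.8 mm (too thin a spacer leaves a gap beyond the cam's reach) (x of offcut1_c in the frame of tray between -0.095 and 0.095 m and y of offcut1_c in the frame of tray between -0.075 and 0.075 m and height (world z) of each of offcut1_c, offcut2_c, offcut3_c below 0.045 m and x of offcut2_c in the frame of tray between -0.095 and 0.095 m and y of offcut2_c in the frame of tray between -0.075 and 0.075 m and x of offcut3_c in the frame of tray between -0.095 and 0.095 m and y of offcut3_c in the frame of tray between -0.075 and 0.075 m and ((x of spacer20_c in the frame of fixture between -0.012 and 0.012 m and y of spacer20_c in the frame of fixture between 0 and 0.045 m and z of spacer20_c in the frame of fixture below 0.041 m and angle between spacer20_c's own z axis and vertical below 0.12 rad) or (x of spacer26_c in the frame of fixture between -0.012 and 0.012 m and y of spacer26_c in the frame of fixture between 0 and 0.045 m and z of spacer26_c in the frame of fixture below 0.041 m and angle between spacer26_c's own z axis and vertical below 0.12 rad) or (x of spacer32_c in the frame of fixture between -0.012 and 0.012 m and y of spacer32_c in the frame of fixture between 0 and 0.045 m and z of spacer32_c in the frame of fixture below 0.041 m and angle between spacer32_c's own z axis and vertical below 0.12 rad) or (x of spacer38_c in the frame of fixture between -0.012 and 0.012 m and y of spacer38_c in the frame of fixture between 0 and 0.045 m and z of spacer38_c in the frame of fixture below 0.041 m and angle between spacer38_c's own z axis and vertical below 0.12 rad)) and ((x of spacer20_c in the frame of fixture between -0.012 and 0.012 m and y of spacer20_c in the frame of fixture between 0 and 0.045 m and z of spacer20_c in the frame of fixture below 0.041 m and angle between spacer20_c's own z axis and vertical below 0.12 rad) or (x of spacer20_c in the frame of mat between -0.14 and 0.14 m and y of spacer20_c in the frame of mat between -0.065 and 0.065 m and height (world z) of spacer20_c below 0.034 m and angle between spacer20_c's own z axis and vertical below 0.12 rad)) and ((x of spacer26_c in the frame of fixture between -0.012 and 0.012 m and y of spacer26_c in the frame of fixture between 0 and 0.045 m and z of spacer26_c in the frame of fixture below 0.041 m and angle between spacer26_c's own z axis and vertical below 0.12 rad) or (x of spacer26_c in the frame of mat between -0.14 and 0.14 m and y of spacer26_c in the frame of mat between -0.065 and 0.065 m and height (world z) of spacer26_c below 0.034 m and angle between spacer26_c's own z axis and vertical below 0.12 rad)) and ((x of spacer32_c in the frame of fixture between -0.012 and 0.012 m and y of spacer32_c in the frame of fixture between 0 and 0.045 m and z of spacer32_c in the frame of fixture below 0.041 m and angle between spacer32_c's own z axis and vertical below 0.12 rad) or (x of spacer32_c in the frame of mat between -0.14 and 0.14 m and y of spacer32_c in the frame of mat between -0.065 and 0.065 m and height (world z) of spacer32_c below 0.034 m and angle between spacer32_c's own z axis and vertical below 0.12 rad)) and ((x of spacer38_c in the frame of fixture between -0.012 and 0.012 m and y of spacer38_c in the frame of fixture between 0 and 0.045 m and z of spacer38_c in the frame of fixture below 0.041 m and angle between spacer38_c's own z axis and vertical below 0.12 rad) or (x of spacer38_c in the frame of mat between -0.14 and 0.14 m and y of spacer38_c in the frame of mat between -0.065 and 0.065 m and height (world z) of spacer38_c below 0.034 m and angle between spacer38_c's own z axis and vertical below 0.12 rad)) and value of joint pad between 0.0012 and 0.0048 m and value of joint lever above 0.2 rad); the robot touches nothing.
It fails at once if the cam is overrun: the pad is pressed in by more than 6 mm (value of joint pad above 0.006 m).
It fails at once if a bystander is moved by more than 40 mm (distance of any of screwdriver, screw_jar, tape_roll, mug, wrench, case from where it was at the start of the episode above 0.04 m).
Of offcut1, offcut2, offcut3 only 1 to 3 are there at a start; the rules pass over those that are not, and their reading is None.
At some moment in a run one of spacer32, spacer38, offcut1, offcut2, offcut3 may be knocked a few centimetres aside while the robot is not near it.
It also fails if it takes over 210 s, if anything falls off the work surface, if the arm or the gripper's body presses on something with over 40 N, if the wrist force passes 120 N, or if a joint passes its speed limit or range.

## Working session

There is one attempt and no reset: what is moved stays moved. The work goes in short steps, Python scripts to look and compute and a tool call to move; the robot and the scene stay as the last step left them, time stands still between calls to the robot, and variables do not carry over. Pictures are saved under pics/ and viewed, and the job is handed in when it is done.

Besides the shell and the picture viewer there is one more tool, called after ">>>" as a command line: name --argument value ..., lists and objects as JSON in quotes. carry_out: Moves the arm, as the interface text tells. Its arguments: {"type":"object","properties":{"deltas":{"type":"array"},"squeeze":{"type":"number"}},"required":["deltas"]}

```bash
ls; mkdir -p pics
python3 - <<'E'
from station import ctrl
import cv2,numpy as np
np.set_printoptions(precision=4,suppress=True)
print(ctrl.get_obs(), ctrl.grasp_offset)
for n in ["scene","side","wrist"]:
    p=ctrl.camera_params(n); print(n,p)
    cv2.imwrite(f"pics/{n}0.png",ctrl.camera(n))
E
```

```text
pics
{'time_s': 0.0, 'qpos': array([ 1.1324,  0.3005,  1.5216,  0.    ,  1.3207, -0.0666]), 'joint_vel': array([ 0.0005,  0.0011, -0.    , -0.0018,  0.001 , -0.0017]), 'tau': array([ -0.0013, -53.1797, -35.2738,   0.0708,   0.0243,  -0.0001]), 'ee_pos': array([0.1997, 0.5122, 0.2049]), 'eef_rot': array([-3.1404, -0.0001,  2.7698]), 'force': array([ 0.2719,  0.0134, -0.7548]), 'moment': array([-0.0026,  0.0463, -0.0681]), 'grip_width': 0.09389887223474427} 0.0188
scene {'mtx': array([[386.1932,   0.    , 313.556 ],
       [  0.    , 386.1932, 207.6878],
       [  0.    ,   0.    ,   1.    ]]), 'dist': array([-0.0944,  0.    ,  0.    ,  0.    ,  0.    ]), 'origin': array([ 1.3555, -0.3792,  1.1666]), 'attitude': array([-2.4746,  0.0113,  1.1245])}
side {'mtx': array([[479.7003,   0.    , 324.9426],
       [  0.    , 479.7003, 195.7956],
       [  0.    ,   0.    ,   1.    ]]), 'dist': array([-0.1304,  0.    ,  0.    ,  0.    ,  0.    ]), 'origin': array([-0.1781, -0.826 ,  0.9835]), 'attitude': array([-2.2395,  0.0196, -0.76  ])}
wrist {'mtx': array([[352.9927,   0.    , 325.8069],
       [  0.    , 352.9927, 198.9715],
       [  0.    ,   0.    ,   1.    ]]), 'dist': array([-0.0238,  0.    ,  0.    ,  0.    ,  0.    ]), 'origin': array([0.1373, 0.5373, 0.3837]), 'attitude': array([2.9074, 0.0008, 1.1987])}
```

View pics/scene0.png

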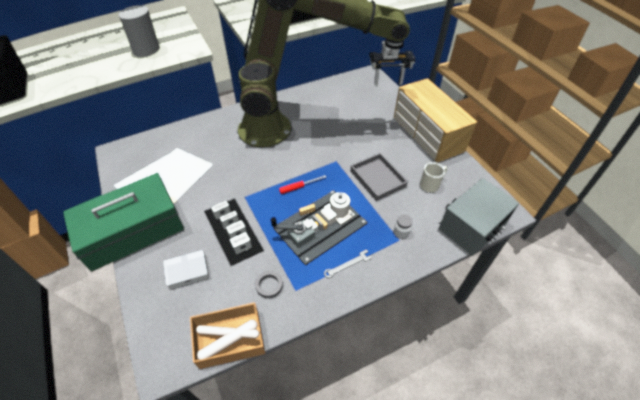

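View pics/side0.png

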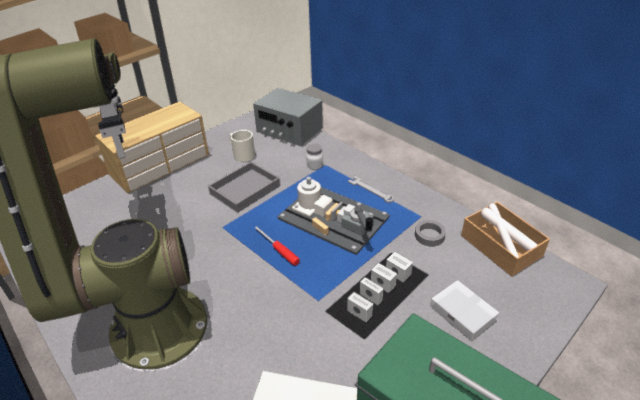

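View pics/wrist0.png

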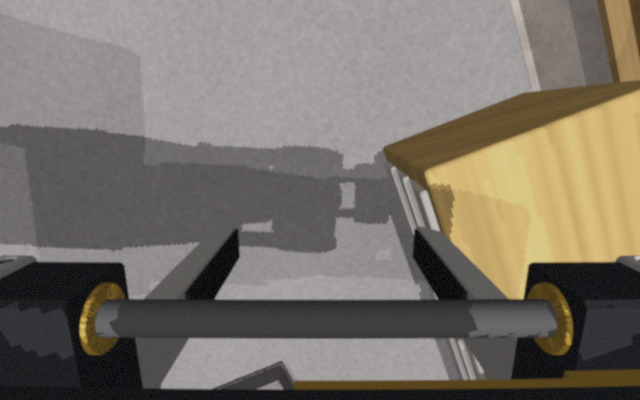

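```bash
cat > h.py <<'E'
from station import ctrl
import cv2,numpy as np
from scipy.spatial.transform import Rotation as R
np.set_printoptions(precision=4,suppress=True)
def par(n):
    p=ctrl.camera_params(n)
    return dict(K=np.array(p["mtx"]),d=np.array(p["dist"]),o=np.array(p["origin"]),R=R.from_euler("xyz",p["attitude"]).as_matrix())
def ray(p,uv):
    q=cv2.undistortPoints(np.array(uv,float).reshape(1,1,2),p["K"],p["d"]).ravel()
    v=p["R"]@np.array([q[0],q[1],1.0]); return p["o"],v/np.linalg.norm(v)
def onz(p,uv,z):
    o,v=ray(p,uv); return o+v*(z-o[2])/v[2]
def proj(p,X):
    X=np.atleast_2d(np.array(X,float)); Rt=p["R"].T
    r,_=cv2.Rodrigues(Rt); t=-Rt@p["o"]
    return cv2.projectPoints(X.reshape(-1,1,3),r,t,p["K"],p["d"])[0].reshape(-1,2)
def tri(rays):
    A=np.zeros((3,3));b=np.zeros(3)
    for o,v in rays:
        M=np.eye(3)-np.outer(v,v);A+=M;b+=M@o
    X=np.linalg.solve(A,b)
    return X,[np.linalg.norm((np.eye(3)-np.outer(v,v))@(X-o)) for o,v in rays]
def obs():
    o=ctrl.get_obs(); return o
def T():
    o=ctrl.get_obs(); return np.array(o["ee_pos"]),R.from_euler("xyz",o["eef_rot"]).as_matrix(),o
def st():
    o=ctrl.get_obs(); print("t",round(o["time_s"],2),"pos",o["ee_pos"],"rot",o["eef_rot"],"F",o["force"],"w",round(o["grip_width"],4),"q",o["qpos"])
def need(target,yaw=None):
    """tool-axis shift units and wz units"""
    p,M,o=T(); d=M.T@(np.array(target)-p)/0.02
    print("now",p,"shift units xyz",d,end=" ")
    if yaw is not None:
        e=(yaw-o["eef_rot"][2]+np.pi/2)%np.pi-np.pi/2
        # desired R: pointing down, yaw
        des=R.from_euler("xyz",[np.pi,0,o["eef_rot"][2]+e]); rel=R.from_matrix(M).inv()*des
        print("rotvec units",rel.as_rotvec()/0.08,end="")
        d2=des.as_matrix().T@(np.array(target)-p)/0.02; print(" shift after rot",d2,end="")
    print()
E
python3 - <<'E'
from h import *
for n,box in [("scene",(180,140,430,300)),("side",(200,150,460,340))]:
    im=ctrl.camera(n); x0,y0,x1,y1=box
    cv2.imwrite(f"pics/{n}_z.png",cv2.resize(im[y0:y1,x0:x1],None,fx=3.0 if n=="side" else 3.2,fy=3.0 if n=="side" else 3.2,interpolation=cv2.INTER_CUBIC))
res={}
L=["fixture","pad_face","lever_knob","lever_axis","mat","tray","spacer20_c","spacer26_c","spacer32_c","spacer38_c","offcut1_c","screwdriver","screw_jar","mug","wrench","tape_roll","case"]
for n in ["scene","side"]:
    for l in L:
        m=ctrl.mark_of(n,l); print(n,l,[(np.round(k["position"],1).tolist(),round(k["conf"],2)) for k in m][:4])
E
```

```text
scene fixture [([225.5, 319.0], 0.76)]
scene pad_face [([222.9, 319.3], 0.61)]
scene lever_knob [([221.0, 276.0], 0.77)]
scene lever_axis [([225.8, 300.7], 0.85)]
scene mat [([230.9, 229.8], 0.69), ([289.8, 267.8], 0.43)]
scene tray [([175.9, 377.9], 0.71)]
scene spacer20_c [([222.7, 231.3], 0.62)]
scene spacer26_c [([208.6, 217.4], 0.67)]
scene spacer32_c [([229.4, 234.4], 0.47), ([219.9, 271.1], 0.25)]
scene spacer38_c [([242.7, 240.0], 0.55)]
scene offcut1_c [([223.1, 319.0], 0.58), ([242.5, 235.9], 0.53)]
scene screwdriver [([187.3, 304.2], 0.69)]
scene screw_jar [([232.2, 400.7], 0.53)]
scene mug [([184.7, 429.7], 0.73)]
scene wrench [([265.9, 343.9], 0.81), ([227.1, 301.4], 0.26)]
scene tape_roll [([286.9, 268.4], 0.64)]
scene case [([270.6, 186.9], 0.65)]
side fixture [([221.5, 334.2], 0.8)]
side pad_face [([211.4, 336.3], 0.41)]
side lever_knob [([223.0, 372.0], 0.78), ([268.2, 397.3], 0.46)]
side lever_axis [([209.4, 359.9], 0.83), ([304.0, 359.7], 0.24)]
side mat [([295.5, 376.8], 0.6)]
side tray [([188.0, 246.2], 0.7)]
side spacer20_c [([292.6, 372.0], 0.85), ([166.2, 313.5], 0.74)]
side spacer26_c [([306.8, 361.3], 0.77), ([269.1, 396.0], 0.6), ([212.3, 334.7], 0.58)]
side spacer32_c [([276.5, 383.1], 0.84), ([314.0, 460.5], 0.42), ([246.6, 273.7], 0.32)]
side spacer38_c [([267.4, 399.2], 0.56)]
side offcut1_c [([210.6, 334.6], 0.47)]
side screwdriver [([277.1, 385.1], 0.59), ([246.1, 276.1], 0.57), ([222.5, 371.8], 0.55), ([265.1, 397.6], 0.4)]
side screw_jar [([166.1, 314.7], 0.63), ([267.7, 396.7], 0.27)]
side mug [([155.6, 243.7], 0.88)]
side wrench [([291.5, 373.6], 0.74), ([190.2, 372.0], 0.61)]
side tape_roll [([233.8, 426.6], 0.85)]
side case [([313.4, 462.5], 0.57)]
```

View pics/scene_z.png

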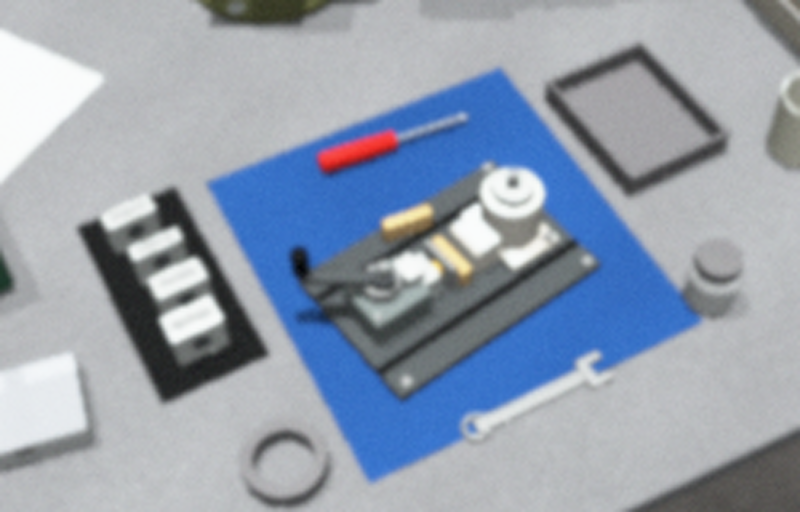

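View pics/side_z.png

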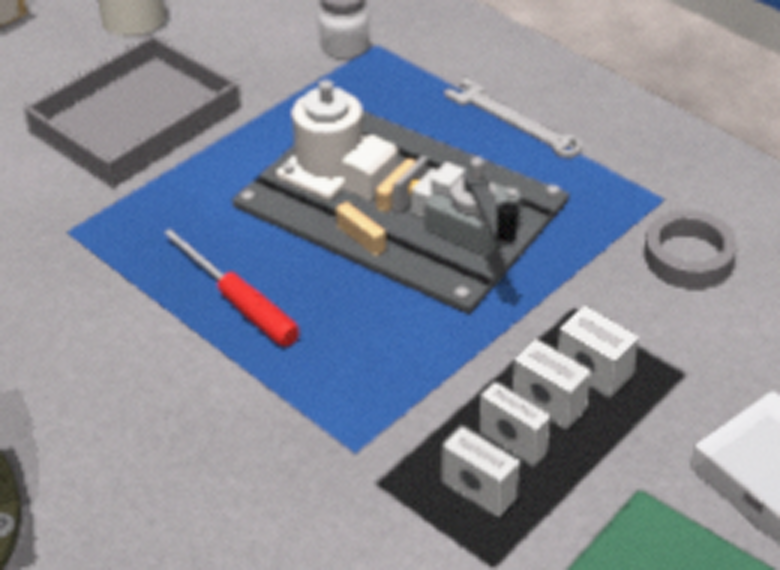

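Run:
```python
from h import *
S=par("scene");D=par("side")
def sz(u,v): return (u/3.2+180,v/3.2+140)
def dz(u,v): return (u/3+200,v/3+150)
for nm,c in [("bottom",(402,400)),("right",(600,265)),("top",(490,163)),("left",(300,277))]:
    print("scene bed",nm,onz(S,sz(*c),.012))
for nm,c in [("left",(234,203)),("bottom",(470,313)),("right",(568,197))]:
    print("side bed",nm,onz(D,dz(*c),.012))
def both(a,b,z=None):
    A=ray(S,(a[1],a[0]));B=ray(D,(b[1],b[0])); return tri([A,B])
print("knob",both((221,276),(223,372)))
print("axis",both((225.8,300.7),(209.4,359.9)))
print("fixture",both((225.5,319),(221.5,334.2)), onz(S,(319,225.5),0),onz(D,(334.2,221.5),0))
print("tray",both((175.9,377.9),(188,246.2)),onz(S,(377.9,175.9),0),onz(D,(246.2,188),0))
print("mat",both((230.9,229.8),(295.5,376.8)))
for k,a,b in [("top",(208.6,217.4),(306.8,361.3)),("2",(222.7,231.3),(292.6,372)),("3",(229.4,234.4),(276.5,383.1)),("4",(242.7,240.),(267.4,399.2))]: print(k,both(a,b))
for nm,a,b in [("driver",(187.3,304.2),(246.1,276.1)),("jar",(232.2,400.7),(166.2,313.5)),("mug",(184.7,429.7),(155.6,243.7)),("wrench",(265.9,343.9),(190.2,372)),("tape",(286.9,268.4),(233.8,426.6)),("case",(270.6,186.9),(313.4,462.5))]: print(nm,both(a,b))
w=par("wrist"); p,M,o=T(); print("cam in tool",M.T@(w["o"]-p),"\n",M.T@w["R"])
# offcut beside
print("offcut beside scene top center", onz(S,sz(408,215),.038), onz(D,dz(362,222),.038))
print("offcut gap", onz(S,sz(450,255),.038), onz(D,dz(395,180),.038))
```

```text
scene bed bottom [ 0.7425 -0.1304  0.012 ]
scene bed right [0.6813 0.1496 0.012 ]
scene bed top [0.4878 0.1069 0.012 ]
scene bed left [ 0.545  -0.1681  0.012 ]
side bed left [0.4768 0.102  0.012 ]
side bed bottom [ 0.5347 -0.1789  0.012 ]
side bed right [ 0.7281 -0.1348  0.012 ]
knob (array([ 0.5906, -0.1744,  0.0977]), [np.float64(0.0066931039299013275), np.float64(0.006693103929901285)])
axis (array([ 0.6293, -0.0969,  0.0755]), [np.float64(0.0028734427887378727), np.float64(0.0028734427887378007)])
fixture (array([ 0.6032, -0.0139, -0.0072]), [np.float64(0.0033865117250427884), np.float64(0.0033865117250427646)]) [ 0.6059 -0.0128  0.    ] [ 0.5974 -0.0238  0.    ]
tray (array([0.4984, 0.3041, 0.0107]), [np.float64(0.004233574312905842), np.float64(0.004233574312905872)]) [0.4873 0.3151 0.    ] [0.5051 0.3102 0.    ]
mat (array([ 0.4759, -0.315 , -0.0065]), [np.float64(0.0051850363127866695), np.float64(0.005185036312786592)])
top (array([ 0.3924, -0.3313,  0.0375]), [np.float64(0.0016216512566788114), np.float64(0.0016216512566788281)])
2 (array([ 0.4605, -0.3044,  0.0134]), [np.f
[... 541 characters left out ...]
0.4821, -0.0023]), [np.float64(0.0007593873356118478), np.float64(0.0007593873356118723)])
wrench (array([ 0.7957, -0.007 ,  0.0018]), [np.float64(0.0044965702085145364), np.float64(0.004496570208514545)])
tape (array([ 0.755 , -0.268 ,  0.0005]), [np.float64(0.007146074066353089), np.float64(0.007146074066353003)])
case (array([ 0.5795, -0.5081,  0.0016]), [np.float64(0.0001051754208250936), np.float64(0.00010517542082504623)])
cam in tool [ 0.0672  0.0005 -0.1788] 
 [[-0.0003 -0.9727 -0.2321]
 [ 1.     -0.0003  0.0002]
 [-0.0002 -0.2321  0.9727]]
offcut beside scene top center [ 0.5362 -0.0264  0.038 ] [ 0.5312 -0.0346  0.038 ]
offcut gap [ 0.6096 -0.0081  0.038 ] [ 0.5992 -0.0113  0.038 ]
```

>>> carry_out --deltas '[{"wz":1,"z":-0.4},{"wz":1,"z":-0.4},{"wz":1,"z":-0.4},{"wz":1,"z":-0.4},{"wz":1,"z":-0.4},{"wz":1,"z":-0.4},{"wz":1,"z":-0.4},{"wz":1,"z":-0.4},{"wz":1,"z":-0.4},{"wz":1,"z":-0.4},{"wz":1,"z":-0.4},{"wz":1,"z":-0.4}]'

```text
invalid input
```

>>> carry_out --deltas '[{"x":-1,"y":0.43},{"x":-1,"y":0.43},{"x":-1,"y":0.43},{"x":-1,"y":0.43},{"x":-1,"y":0.43},{"x":-1,"y":0.43},{"x":-1,"y":0.43},{"x":-1,"y":0.43},{"x":-1,"y":0.43},{"x":-1,"y":0.43},{"x":-1,"y":0.43},{"x":-1,"y":0.43}]'

```text
invalid input
```

>>> carry_out --deltas '[{"x":-1,"y":0.43},{"x":-1,"y":0.43},{"x":-1,"y":0.43},{"x":-1,"y":0.43},{"x":-1,"y":0.43},{"x":-1,"y":0.43},{"x":-1,"y":0.43},{"x":-1,"y":0.43},{"x":-1,"y":0.43},{"x":-1,"y":0.43},{"x":-1,"y":0.43},{"x":-1,"y":0.43}]'

```text
invalid input
```

>>> carry_out --deltas '[{"x":-1,"y":0.43},{"x":-1,"y":0.43},{"x":-1,"y":0.43},{"x":-1,"y":0.43},{"x":-1,"y":0.43},{"x":-1,"y":0.43},{"x":-1,"y":0.43},{},{}]'

```text
invalid input
```

Run:
```python
from h import *
st(); print(ctrl.camera_params("wrist"))
im=ctrl.camera("wrist"); cv2.imwrite("pics/w1.png",cv2.resize(im,(800,500),interpolation=cv2.INTER_CUBIC))
np.save("w1.npy",im)
for l in ["fixture","pad_face","lever_knob","lever_axis","offcut1_c","offcut2_c","mat","spacer20_c"]:
    print(l,[(np.round(k["position"],1).tolist(),round(k["conf"],2)) for k in ctrl.mark_of("wrist",l)])
```

```text
t 1.95 pos [0.1998 0.5124 0.2054] rot [-3.1416 -0.      2.7698] F [-0.6181 -1.1202 -0.4214] w 0.0944 q [ 1.1324  0.2999  1.521   0.      1.3207 -0.0666]
{'mtx': array([[352.9927,   0.    , 325.8069],
       [  0.    , 352.9927, 198.9715],
       [  0.    ,   0.    ,   1.    ]]), 'dist': array([-0.0238,  0.    ,  0.    ,  0.    ,  0.    ]), 'origin': array([0.1374, 0.5373, 0.3842]), 'attitude': array([ 2.9074, -0.0002,  1.1987])}
fixture []
pad_face []
lever_knob []
lever_axis []
offcut1_c []
offcut2_c []
mat []
spacer20_c []
```

View pics/w1.png

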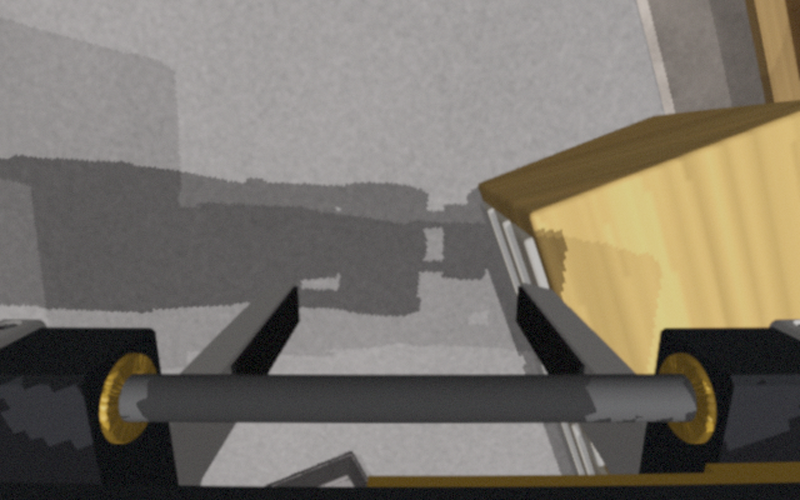

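>>> carry_out --deltas '[{"x":0,"y":0,"z":-0.4,"wx":0,"wy":0,"wz":1,"jaw":100}]'

```text
time_s: 2.48
ee_pos: [0.1996, 0.5119, 0.2122]
eef_rot: [-3.139, 0.0, 2.691]
force: [0.5, 0.2, -0.3]
grip_width: 0.0938
```

>>> carry_out --deltas '[{"x":0,"y":0,"z":-0.4,"wx":0,"wy":0,"wz":1}]'

```text
invalid input
```

>>> carry_out --deltas '[{"z":-0.4,"wz":1,"jaw":100}]'

```text
invalid input
```

>>> carry_out --deltas '[{"x":-1,"y":0,"z":-0.4,"wx":0,"wy":0,"wz":0.95,"jaw":100},{"x":-1,"y":0,"z":-0.4,"wx":0,"wy":0,"wz":0.95,"jaw":100},{"x":-1,"y":0,"z":-0.4,"wx":0,"wy":0,"wz":0.95,"jaw":100},{"x":-1,"y":0,"z":-0.4,"wx":0,"wy":0,"wz":0.95,"jaw":100},{"x":-1,"y":0,"z":-0.4,"wx":0,"wy":0,"wz":0.95,"jaw":100},{"x":-1,"y":0,"z":-0.4,"wx":0,"wy":0,"wz":0.95,"jaw":100},{"x":-1,"y":0,"z":-0.4,"wx":0,"wy":0,"wz":0.95,"jaw":100},{"x":-1,"y":0,"z":-0.4,"wx":0,"wy":0,"wz":0.95,"jaw":100},{"x":-1,"y":0,"z":-0.4,"wx":0,"wy":0,"wz":0.95,"jaw":100},{"x":-1,"y":0,"z":-0.4,"wx":0,"wy":0,"wz":0.95,"jaw":100},{"x":-1,"y":0,"z":-0.4,"wx":0,"wy":0,"wz":0.95,"jaw":100},{"x":-1,"y":0,"z":-0.4,"wx":0,"wy":0,"wz":0.95,"jaw":100}]'

```text
time_s: 3.48
ee_pos: [0.3497, 0.3343, 0.3098]
eef_rot: [-3.142, 0.0, 1.774]
force: [0.3, 0.5, 0.7]
grip_width: 0.0942
```

Run:
```python
from h import *
st(); need([.59,-.04,.3],1.78)
```

```text
t 3.48 pos [0.3497 0.3343 0.3098] rot [-3.1416  0.0001  1.7739] F [0.2721 0.5359 0.6992] w 0.0942 q [ 0.6872  0.0886  1.5324 -0.      1.5206  0.4841]
now [0.3497 0.3343 0.3098] shift units xyz [-20.7536   7.9937   0.4903] rotvec units [-0.0005  0.0009 -0.0765] shift after rot [-20.8022   7.8666   0.4892]
```

>>> carry_out --deltas '[{"x":-1,"y":0.4,"z":0,"wx":0,"wy":0,"wz":0,"jaw":100},{"x":-1,"y":0.4,"z":0,"wx":0,"wy":0,"wz":0,"jaw":100},{"x":-1,"y":0.4,"z":0,"wx":0,"wy":0,"wz":0,"jaw":100},{"x":-1,"y":0.4,"z":0,"wx":0,"wy":0,"wz":0,"jaw":100},{"x":-1,"y":0.4,"z":0,"wx":0,"wy":0,"wz":0,"jaw":100},{"x":-1,"y":0.4,"z":0,"wx":0,"wy":0,"wz":0,"jaw":100},{"x":-1,"y":0.4,"z":0,"wx":0,"wy":0,"wz":0,"jaw":100},{"x":-1,"y":0.4,"z":0,"wx":0,"wy":0,"wz":0,"jaw":100},{"x":-1,"y":0.4,"z":0,"wx":0,"wy":0,"wz":0,"jaw":100},{"x":-1,"y":0.4,"z":0,"wx":0,"wy":0,"wz":0,"jaw":100},{"x":-1,"y":0.4,"z":0,"wx":0,"wy":0,"wz":0,"jaw":100},{"x":-1,"y":0.4,"z":0,"wx":0,"wy":0,"wz":0,"jaw":100}]'

```text
time_s: 4.48
ee_pos: [0.4931, 0.1191, 0.3095]
eef_rot: [3.141, -0.0, 1.778]
force: [-0.4, -0.1, 0.6]
grip_width: 0.0936
```

>>> carry_out --deltas '[{"x":-1,"y":0.4,"z":0,"wx":0,"wy":0,"wz":0,"jaw":100},{"x":-1,"y":0.4,"z":0,"wx":0,"wy":0,"wz":0,"jaw":100},{"x":-1,"y":0.4,"z":0,"wx":0,"wy":0,"wz":0,"jaw":100},{"x":-1,"y":0.4,"z":0,"wx":0,"wy":0,"wz":0,"jaw":100},{"x":-1,"y":0.4,"z":0,"wx":0,"wy":0,"wz":0,"jaw":100},{"x":-1,"y":0.4,"z":0,"wx":0,"wy":0,"wz":0,"jaw":100},{"x":-1,"y":0.4,"z":0,"wx":0,"wy":0,"wz":0,"jaw":100},{"x":-1,"y":0.4,"z":0,"wx":0,"wy":0,"wz":0,"jaw":100},{"x":0,"y":0,"z":0,"wx":0,"wy":0,"wz":0,"jaw":100},{"x":0,"y":0,"z":0,"wx":0,"wy":0,"wz":0,"jaw":100}]'

```text
time_s: 5.32
ee_pos: [0.5882, -0.0238, 0.3089]
eef_rot: [-3.141, -0.0, 1.777]
force: [-0.4, 0.7, 0.6]
grip_width: 0.0942
```

Run:
```python
from h import *
st()
im=ctrl.camera("wrist"); cv2.imwrite("pics/w1b.png",cv2.resize(im,(800,500),interpolation=cv2.INTER_CUBIC))
np.save("w1.npy",im); W=par("wrist"); print(W["o"])
zs={"fixture":0,"pad_face":.037,"lever_knob":.0965,"lever_axis":.073,"offcut1_c":.025,"offcut3_c":.025}
for l in zs:
    for k in ctrl.mark_of("wrist",l):
        r,c=k["position"]; print(l,(round(c,1),round(r,1)),round(k["conf"],2),onz(W,(c,r),zs[l]))
```

```text
t 5.32 pos [ 0.5882 -0.0238  0.3089] rot [-3.1408 -0.0004  1.7765] F [-0.382   0.6687  0.6205] w 0.0942 q [-0.1027  0.3372  1.2359  0.0001  1.5693 -0.3084]
[0.5743 0.043  0.488 ]
fixture (341.8, 166.2) 0.75 [ 0.6099 -0.0205  0.    ]
fixture (234.0, 335.7) 0.27 [ 0.5016 -0.3173  0.    ]
pad_face (343.5, 166.6) 0.75 [ 0.6095 -0.0158  0.037 ]
pad_face (340.1, 164.8) 0.73 [ 0.6047 -0.0144  0.037 ]
lever_knob (296.1, 295.8) 0.9 [ 0.5825 -0.175   0.0965]
lever_axis (342.5, 237.6) 0.59 [ 0.6246 -0.0979  0.073 ]
offcut1_c (341.2, 160.5) 0.69 [ 0.6057 -0.0101  0.025 ]
offcut3_c (289.0, 159.5) 0.8 [ 0.5383 -0.0228  0.025 ]
```

View pics/w1b.png

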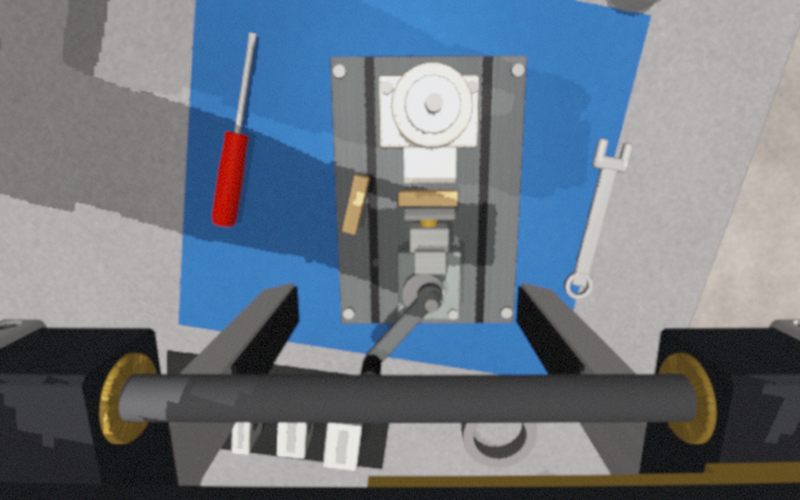

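Run:
```python
from h import *
im=np.load("w1.npy"); W=par("wrist")
c=[(332,57),(526,57),(520,322),(342,323)]
P=np.array([onz(W,(u/1.25,v/1.25),.012) for u,v in c]); print(P)
x=[P[1]-P[0],P[2]-P[3]]; y=[P[0]-P[3],P[1]-P[2]]
print([np.linalg.norm(a) for a in x],[np.linalg.norm(a) for a in y],[np.arctan2(a[1],a[0]) for a in x],[np.arctan2(a[1],a[0])-np.pi/2 for a in y])
cv2.imwrite("pics/w1z.png",cv2.resize(im[110:280,255:425],(799,799)[:2],interpolation=cv2.INTER_CUBIC)[:600] if 0 else cv2.resize(im[120:260,255:430],None,fx=4.2,fy=4.2,interpolation=cv2.INTER_CUBIC))
```

```text
[[ 0.4821  0.1113  0.012 ]
 [ 0.674   0.1519  0.012 ]
 [ 0.7434 -0.1265  0.012 ]
 [ 0.5418 -0.1701  0.012 ]]
[np.float64(0.1961933934620791), np.float64(0.20623476379165667)] [np.float64(0.2876768803510426), np.float64(0.28691377022917847)] [np.float64(0.20840924648928957), np.float64(0.21299509242064002)] [np.float64(0.2090998613781372), np.float64(0.24409958478799076)]
```

View pics/w1z.png

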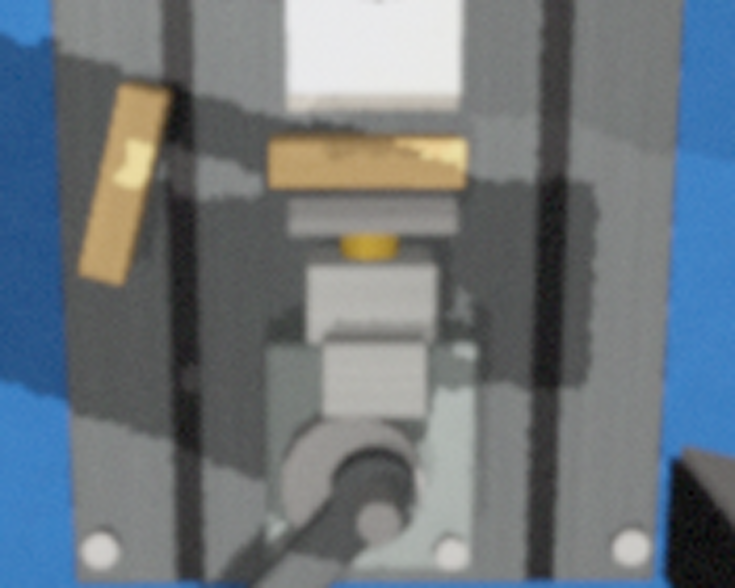

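>>> carry_out --deltas '[{"x":-1,"y":-0.2,"z":0.6,"wx":0,"wy":0,"wz":0,"jaw":60},{"x":-1,"y":-0.2,"z":0.6,"wx":0,"wy":0,"wz":0,"jaw":60},{"x":-1,"y":-0.2,"z":0.6,"wx":0,"wy":0,"wz":0,"jaw":60},{"x":-1,"y":-0.2,"z":0.6,"wx":0,"wy":0,"wz":0,"jaw":60},{"x":-1,"y":-0.2,"z":0.6,"wx":0,"wy":0,"wz":0,"jaw":60},{"x":-1,"y":-0.2,"z":0.6,"wx":0,"wy":0,"wz":0,"jaw":60},{"x":-1,"y":-0.2,"z":0.6,"wx":0,"wy":0,"wz":0,"jaw":60},{"x":-0.4,"y":-0.2,"z":0.6,"wx":0,"wy":0,"wz":0,"jaw":60},{"x":0,"y":0,"z":0,"wx":0,"wy":0,"wz":0,"jaw":60},{"x":0,"y":0,"z":0,"wx":0,"wy":0,"wz":0,"jaw":60}]'

```text
time_s: 6.5
ee_pos: [0.587, -0.1742, 0.2133]
eef_rot: [-3.141, -0.001, 1.777]
force: [-0.3, 0.0, 0.5]
grip_width: 0.0567
```

```bash
cat > look.py <<'E'
import sys
from h import *
name=sys.argv[1]; labs=sys.argv[2:]
zs={"fixture":0,"pad_face":.037,"lever_knob":.0965,"lever_axis":.073,"offcut1_c":.025,"mat":0,"tray":0,"spacer20_c":.028,"spacer26_c":.028,"spacer32_c":.028,"spacer38_c":.028}
st()
W=par("wrist"); im=ctrl.camera("wrist"); np.save(name+".npy",im)
cv2.imwrite(f"pics/{name}.png",im)
for l in labs:
    for k in ctrl.mark_of("wrist",l):
        r,c=k["position"]; print(l,(round(c,1),round(r,1)),round(k["conf"],2),onz(W,(c,r),zs[l]))
E
python3 look.py w2 lever_knob lever_axis
```

```text
t 6.5 pos [ 0.587  -0.1742  0.2133] rot [-3.1409 -0.0007  1.7774] F [-0.327   0.0126  0.4739] w 0.0567 q [-0.3484  0.4355  1.319   0.0002  1.3881 -0.5551]
lever_knob (319.1, 195.1) 0.86 [ 0.5812 -0.1749  0.0965]
lever_axis (387.7, 116.5) 0.58 [ 0.6268 -0.0981  0.073 ]
```

View pics/w2.png

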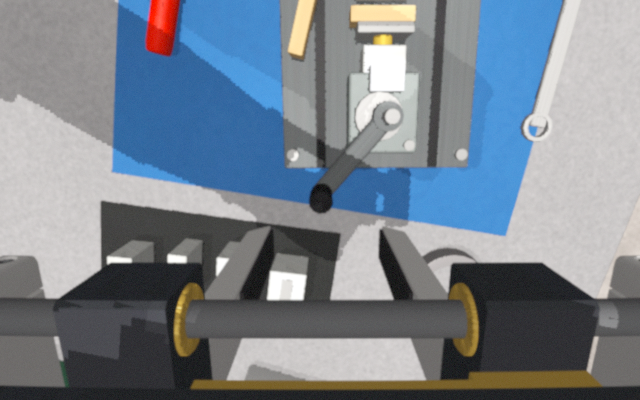

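>>> carry_out --deltas '[{"x":0,"y":-0.3,"z":1,"wx":0,"wy":0,"wz":0,"jaw":60},{"x":0,"y":0,"z":1,"wx":0,"wy":0,"wz":0,"jaw":60},{"x":0,"y":0,"z":1,"wx":0,"wy":0,"wz":0,"jaw":60},{"x":0,"y":0,"z":1,"wx":0,"wy":0,"wz":0,"jaw":60},{"x":0,"y":0,"z":1,"wx":0,"wy":0,"wz":0,"jaw":60},{"x":0,"y":0,"z":0.8,"wx":0,"wy":0,"wz":0,"jaw":60},{"x":0,"y":0,"z":0.3,"wx":0,"wy":0,"wz":0,"jaw":32},{"x":0,"y":0,"z":0,"wx":0,"wy":0,"wz":0,"jaw":32},{"x":0,"y":0,"z":0,"wx":0,"wy":0,"wz":0,"jaw":32}]'

```text
time_s: 7.4
ee_pos: [0.5819, -0.1757, 0.0926]
eef_rot: [3.141, 0.001, 1.778]
force: [-0.9, 0.5, 0.1]
grip_width: 0.0395
```

```bash
python3 look.py w3
```

```text
t 7.4 pos [ 0.5819 -0.1757  0.0926] rot [3.1405 0.0006 1.7784] F [-0.8597  0.5357  0.1469] w 0.0395 q [-0.3534  0.5349  1.4638  0.      1.1416 -0.5611]
```

View pics/w3.png

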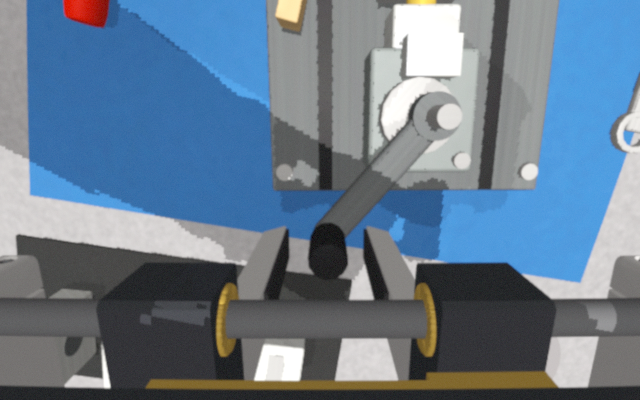

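>>> carry_out --deltas '[{"x":-0.21,"y":0.26,"z":0,"wx":0,"wy":0,"wz":0,"jaw":32},{"x":-0.21,"y":0.26,"z":0,"wx":0,"wy":0,"wz":0,"jaw":32},{"x":-0.17,"y":0.29,"z":0,"wx":0,"wy":0,"wz":0,"jaw":32},{"x":-0.17,"y":0.29,"z":0,"wx":0,"wy":0,"wz":0,"jaw":32},{"x":-0.12,"y":0.31,"z":0,"wx":0,"wy":0,"wz":0,"jaw":32},{"x":-0.12,"y":0.31,"z":0,"wx":0,"wy":0,"wz":0,"jaw":32},{"x":-0.08,"y":0.33,"z":0,"wx":0,"wy":0,"wz":0,"jaw":32},{"x":-0.08,"y":0.33,"z":0,"wx":0,"wy":0,"wz":0,"jaw":32},{"x":-0.03,"y":0.33,"z":0,"wx":0,"wy":0,"wz":0,"jaw":32},{"x":-0.03,"y":0.33,"z":0,"wx":0,"wy":0,"wz":0,"jaw":32},{"x":0,"y":0,"z":0,"wx":0,"wy":0,"wz":0,"jaw":32}]'

```text
time_s: 8.37
ee_pos: [0.647, -0.187, 0.0914]
eef_rot: [3.141, -0.0, 1.778]
force: [0.1, -0.2, 0.4]
grip_width: 0.03
```

```bash
python3 look.py w4 lever_knob lever_axis
```

```text
t 8.37 pos [ 0.647  -0.187   0.0914] rot [ 3.1408 -0.0001  1.7781] F [ 0.0956 -0.239   0.4348] w 0.03 q [-0.3359  0.6755  1.2413  0.0005  1.2242 -0.5434]
lever_axis (322.2, 67.5) 0.78 [ 0.6263 -0.0973  0.073 ]
```

View pics/w4.png

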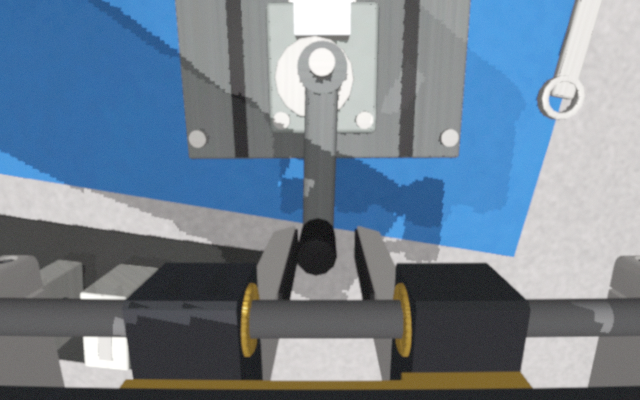

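>>> carry_out --deltas '[{"x":0,"y":0.15,"z":0,"wx":0,"wy":0,"wz":0,"jaw":32},{"x":0,"y":0.15,"z":0,"wx":0,"wy":0,"wz":0,"jaw":32},{"x":0,"y":0.1,"z":0,"wx":0,"wy":0,"wz":0,"jaw":32},{"x":0,"y":0,"z":0,"wx":0,"wy":0,"wz":0,"jaw":32}]'

```text
time_s: 8.85
ee_pos: [0.651, -0.1864, 0.0912]
eef_rot: [-3.134, -0.002, 1.777]
force: [-23.2, -2.7, 9.6]
grip_width: 0.0301
```

>>> carry_out --deltas '[{"x":0,"y":-0.4,"z":0,"wx":0,"wy":0,"wz":0,"jaw":50},{"x":0,"y":0,"z":0,"wx":0,"wy":0,"wz":-0.1,"jaw":60},{"x":0,"y":0,"z":-1,"wx":0,"wy":0,"wz":0,"jaw":94},{"x":0,"y":0,"z":-1,"wx":0,"wy":0,"wz":0,"jaw":94},{"x":0.5,"y":0,"z":-1,"wx":0,"wy":0,"wz":0,"jaw":94},{"x":1,"y":0,"z":-0.5,"wx":0,"wy":0,"wz":0,"jaw":94},{"x":1,"y":0,"z":0,"wx":0,"wy":0,"wz":0,"jaw":94},{"x":1,"y":0,"z":0,"wx":0,"wy":0,"wz":0,"jaw":94},{"x":1,"y":0,"z":0,"wx":0,"wy":0,"wz":0,"jaw":94},{"x":1,"y":0,"z":0,"wx":0,"wy":0,"wz":0,"jaw":94},{"x":1,"y":0,"z":0,"wx":0,"wy":0,"wz":0,"jaw":94},{"x":1,"y":0,"z":0,"wx":0,"wy":0,"wz":0,"jaw":94}]'

```text
time_s: 9.85
ee_pos: [0.6141, -0.0395, 0.1618]
eef_rot: [3.141, -0.0, 1.786]
force: [0.9, 0.4, -0.3]
grip_width: 0.0882
```

>>> carry_out --deltas '[{"x":0.5,"y":0,"z":0,"wx":0,"wy":0,"wz":0,"jaw":94},{"x":0,"y":0,"z":0,"wx":0,"wy":0,"wz":0,"jaw":94},{"x":0,"y":0,"z":0,"wx":0,"wy":0,"wz":0,"jaw":94}]'

```text
time_s: 10.1
ee_pos: [0.6121, -0.0311, 0.1617]
eef_rot: [3.141, 0.0, 1.787]
force: [0.7, 0.3, -0.3]
grip_width: 0.0885
```

```bash
python3 look.py w5 lever_knob lever_axis pad_face offcut1_c fixture
```

```text
t 10.1 pos [ 0.6121 -0.0311  0.1617] rot [3.1411 0.0002 1.7867] F [ 0.7474  0.3113 -0.2819] w 0.0885 q [-0.1105  0.4752  1.383  -0.      1.2828 -0.3264]
lever_axis (324.1, 173.8) 0.61 [ 0.6059 -0.0084  0.073 ]
lever_axis (322.2, 282.7) 0.56 [ 0.6237 -0.0976  0.073 ]
pad_face (325.6, 177.6) 0.78 [ 0.609  -0.0172  0.037 ]
offcut1_c (324.4, 164.2) 0.91 [ 0.6057 -0.0076  0.025 ]
offcut1_c (328.1, 175.2) 0.66 [ 0.6111 -0.0166  0.025 ]
fixture (323.4, 174.8) 0.86 [ 0.6076 -0.0213  0.    ]
```

View pics/w5.png

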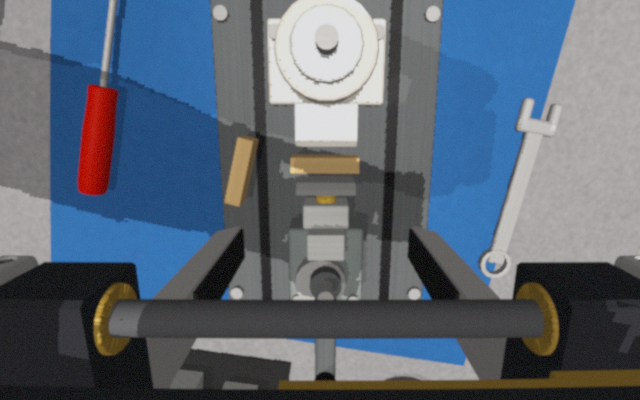

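Run:
```python
from h import *
im=np.load("w5.npy"); W=par("wrist")
cv2.imwrite("pics/w5z.png",cv2.resize(im[120:220,210:375],None,fx=4.8,fy=4.8,interpolation=cv2.INTER_CUBIC))
hsv=cv2.cvtColor(im,cv2.COLOR_BGR2HSV); m=((hsv[...,0]>8)&(hsv[...,0]<28)&(hsv[...,1]>70)&(hsv[...,2]>60)).astype(np.uint8); m[220:]=0
n,l,s,c=cv2.connectedComponentsWithStats(m)
for i in range(1,n):
    if s[i,4]>80:
        cs=np.argwhere(l==i)[:,::-1].astype(np.float32)
        X=np.array([onz(W,p,.036)[:2] for p in cs],dtype=np.float32)
        r=cv2.minAreaRect(X*1000); print(s[i],r, c[i])
```

```text
[ 224  136   35   71 1486] ((535.130126953125, -28.235286712646484), (63.33488082885742, 18.852689743041992), 87.37931060791016) [240.6312 170.0424]
[ 290  154   70   21 1342] ((605.2835083007812, -6.25965690612793), (60.0620002746582, 17.112152099609375), 11.303279876708984) [324.2601 163.8905]
[316 195  20   9 165] ((612.6484375, -36.74717330932617), (16.852317810058594, 7.285355567932129), 12.257675170898438) [325.5455 198.9879]
```

View pics/w5z.png

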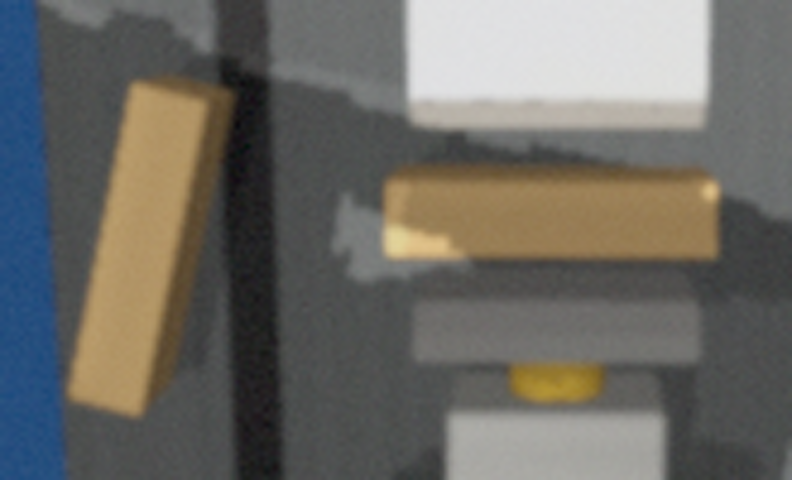

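Run:
```python
from h import *
W=par("wrist")
f=lambda u,v,z: onz(W,(u/4.8+210,v/4.8+120),z)
a=f(171,87,.038);b=f(106,408,.038); print(a,b,(a+b)/2,np.linalg.norm(a-b),np.arctan2(*(a-b)[1::-1]))
c=f(551,217,.038); print("gap offcut",c, f(385,217,.038),f(718,217,.038))
yaw=np.arctan2(*(a-b)[1::-1]); m=(a+b)/2
need([m[0],m[1],.02],yaw)
# gap estimates: housing face z: top edge chamfer; pad
o=np.array([.611,-.019]); ex=np.array([np.cos(.213),np.sin(.213)]); ey=np.array([-ex[1],ex[0]])
for nm,u,v,z in [("hous chamfer top edge",557,102,.052),("hous face lower edge of chamfer",557,128,.047),("pad chamfer top",557,300,.052),("pad chamfer bottom",557,270,.047)]:
    X=f(u,v,z)[:2]-o; print(nm,X@ex,X@ey)
```

```text
[0.5352 0.0012 0.038 ] [ 0.5329 -0.0592  0.038 ] [ 0.5341 -0.029   0.038 ] 0.06036895274049747 1.532498222723118
gap offcut [ 0.6056 -0.0072  0.038 ] [ 0.5765 -0.0135  0.038 ] [ 0.6349 -0.0008  0.038 ]
now [ 0.6118 -0.0318  0.1614] shift units xyz [ 0.9612 -3.7691  7.068 ] rotvec units [-0.0011  0.0001  3.1548] shift after rot [-0.0105 -3.8904  7.0677]
hous chamfer top edge -0.00171226425241758 0.03411598087522006
hous face lower edge of chamfer -0.0017069240413865414 0.029328066092497093
pad chamfer top -0.0016796255208554127 0.0002148672839011986
pad chamfer bottom -0.001683126929554274 0.004609442010900614
```

>>> carry_out --deltas '[{"x":0,"y":0,"z":0.2,"wx":0,"wy":0,"wz":0.8,"jaw":50},{"x":0,"y":0,"z":0.2,"wx":0,"wy":0,"wz":0.8,"jaw":50},{"x":0,"y":0,"z":0.2,"wx":0,"wy":0,"wz":0.8,"jaw":50},{"x":0,"y":0,"z":0.2,"wx":0,"wy":0,"wz":0.75,"jaw":50},{"x":0,"y":-1,"z":0.3,"wx":0,"wy":0,"wz":0,"jaw":50},{"x":0,"y":-1,"z":0.3,"wx":0,"wy":0,"wz":0,"jaw":50},{"x":0,"y":-1,"z":0.6,"wx":0,"wy":0,"wz":0,"jaw":50},{"x":0,"y":-0.9,"z":0.6,"wx":0,"wy":0,"wz":0,"jaw":50},{"x":0,"y":0,"z":1,"wx":0,"wy":0,"wz":0,"jaw":50},{"x":0,"y":0,"z":1,"wx":0,"wy":0,"wz":0,"jaw":50},{"x":0,"y":0,"z":0,"wx":0,"wy":0,"wz":0,"jaw":50}]'

```text
time_s: 11.32
ee_pos: [0.5321, -0.0283, 0.0665]
eef_rot: [-3.137, -0.0, 1.533]
force: [-1.0, -0.1, -0.9]
grip_width: 0.0469
```

```bash
python3 look.py w6; python3 -c "
from h import *
need([.534,-.029,.018],1.532)"
```

```text
t 11.32 pos [ 0.5321 -0.0283  0.0665] rot [-3.1369 -0.0004  1.5333] F [-1.0258 -0.1205 -0.8633] w 0.0469 q [-0.1219  0.4234  1.7032 -0.0001  1.0197 -0.0844]
now [ 0.533  -0.0284  0.0684] shift units xyz [-0.0308  0.0578  2.5185] rotvec units [-0.0358 -0.0029  0.0169] shift after rot [-0.0301  0.0507  2.5186]
```

View pics/w6.png

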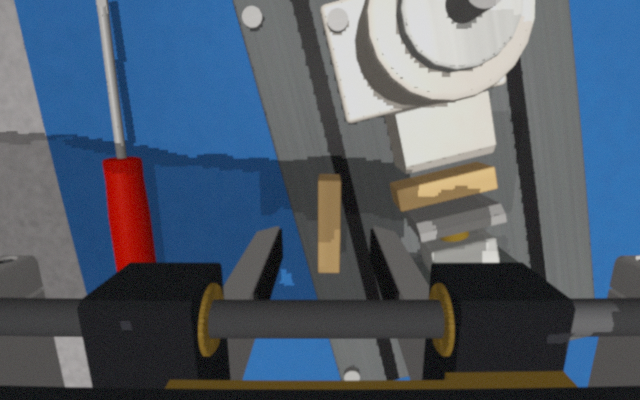

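>>> carry_out --deltas '[{"x":0,"y":0.05,"z":1,"wx":0,"wy":0,"wz":0,"jaw":50},{"x":0,"y":0,"z":1,"wx":0,"wy":0,"wz":0,"jaw":50},{"x":0,"y":0,"z":0.5,"wx":0,"wy":0,"wz":0,"jaw":50},{"x":0,"y":0,"z":0,"wx":0,"wy":0,"wz":0,"jaw":0},{"x":0,"y":0,"z":0,"wx":0,"wy":0,"wz":0,"jaw":0},{"x":0,"y":0,"z":0,"wx":0,"wy":0,"wz":0,"jaw":0},{"x":0,"y":0,"z":0,"wx":0,"wy":0,"wz":0,"jaw":0},{"x":0,"y":0,"z":-1,"wx":0,"wy":0,"wz":0,"jaw":0},{"x":0,"y":0,"z":-1,"wx":0,"wy":0,"wz":0,"jaw":0},{"x":0,"y":0,"z":-1,"wx":0,"wy":0,"wz":0,"jaw":0},{"x":0,"y":0,"z":-1,"wx":0,"wy":0,"wz":0,"jaw":0}]' --squeeze 20

```text
time_s: 12.28
ee_pos: [0.535, -0.0282, 0.1013]
eef_rot: [3.14, 0.0, 1.534]
force: [0.4, -0.3, -0.8]
grip_width: 0.0004
```

Run:
```python
from h import *
st()
for n in ["scene","side"]:
    P=par(n); ctrl.camera(n)
    print(n,[(onz(P,k["position"][::-1],0),k["conf"]) for k in ctrl.mark_of(n,"tray")])
need([.50,.30,.12])
```

```text
t 12.28 pos [ 0.535  -0.0282  0.1013] rot [3.1405 0.0001 1.5338] F [ 0.4199 -0.3003 -0.8224] w 0.0004 q [-0.121   0.3778  1.6745 -0.      1.0881 -0.0841]
scene [(array([0.4864, 0.3157, 0.    ]), 0.8)]
side [(array([0.4943, 0.3029, 0.    ]), 0.78)]
now [ 0.5349 -0.0282  0.0998] shift units xyz [16.3337 -2.3508 -1.0118]
```

```bash
python3 look.py w7
```

```text
t 12.48 pos [ 0.5349 -0.0282  0.0998] rot [3.1404 0.0001 1.5338] F [-0.4665  0.1689 -1.287 ] w 0.0006 q [-0.121   0.3796  1.6759  0.      1.0848 -0.0841]
```

View pics/w7.png

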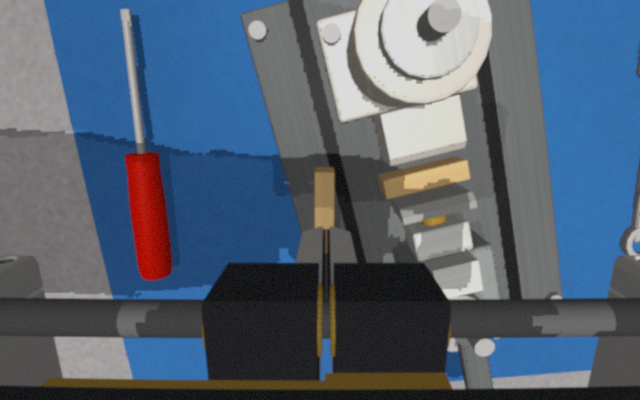

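>>> carry_out --deltas '[{"x":0,"y":0,"z":0.3,"wx":0,"wy":0,"wz":0,"jaw":35},{"x":0,"y":0,"z":0.2,"wx":0,"wy":0,"wz":0,"jaw":35},{"x":0,"y":0,"z":0.2,"wx":0,"wy":0,"wz":0,"jaw":35},{"x":0,"y":0,"z":0.2,"wx":0,"wy":0,"wz":0,"jaw":35},{"x":0,"y":0,"z":0.2,"wx":0,"wy":0,"wz":0,"jaw":35},{"x":0,"y":0,"z":1,"wx":0,"wy":0,"wz":0,"jaw":35},{"x":0,"y":0,"z":1,"wx":0,"wy":0,"wz":0,"jaw":35},{"x":0,"y":0,"z":0.95,"wx":0,"wy":0,"wz":0,"jaw":35},{"x":0,"y":0,"z":0,"wx":0,"wy":0,"wz":0,"jaw":5},{"x":0,"y":0,"z":0,"wx":0,"wy":0,"wz":0,"jaw":5},{"x":0,"y":0,"z":0,"wx":0,"wy":0,"wz":0,"jaw":5},{"x":0,"y":0,"z":0,"wx":0,"wy":0,"wz":0,"jaw":5}]' --squeeze 20

```text
time_s: 13.53
ee_pos: [0.5354, -0.0283, 0.0196]
eef_rot: [3.14, 0.0, 1.534]
force: [-0.3, 0.0, -0.2]
grip_width: 0.014
```

>>> carry_out --deltas '[{"x":0,"y":0,"z":0,"wx":0,"wy":0,"wz":0,"jaw":5},{"x":0,"y":0,"z":0,"wx":0,"wy":0,"wz":0,"jaw":5},{"x":0,"y":0,"z":0,"wx":0,"wy":0,"wz":0,"jaw":5}]'

```text
time_s: 13.78
ee_pos: [0.5354, -0.0283, 0.0195]
eef_rot: [3.14, 0.0, 1.534]
force: [-1.3, 0.4, 7.4]
grip_width: 0.0141
```

>>> carry_out --deltas '[{"x":0,"y":0,"z":-1,"wx":0,"wy":0,"wz":0,"jaw":5},{"x":0,"y":0,"z":-1,"wx":0,"wy":0,"wz":0,"jaw":5},{"x":0,"y":-0.3,"z":-1,"wx":0,"wy":0,"wz":0,"jaw":5},{"x":0.5,"y":-0.3,"z":-1,"wx":0,"wy":0,"wz":0,"jaw":5},{"x":0.8,"y":-0.3,"z":-1,"wx":0,"wy":0,"wz":0,"jaw":5},{"x":1,"y":-0.3,"z":-1,"wx":0,"wy":0,"wz":0,"jaw":5},{"x":1,"y":-0.3,"z":-0.5,"wx":0,"wy":0,"wz":0,"jaw":5},{"x":1,"y":-0.3,"z":0,"wx":0,"wy":0,"wz":0,"jaw":5},{"x":1,"y":-0.3,"z":0,"wx":0,"wy":0,"wz":0,"jaw":5},{"x":1,"y":-0.3,"z":0,"wx":0,"wy":0,"wz":0,"jaw":5},{"x":1,"y":-0.2,"z":0,"wx":0,"wy":0,"wz":0,"jaw":5},{"x":1,"y":0,"z":0,"wx":0,"wy":0,"wz":0,"jaw":5}]'

```text
time_s: 14.78
ee_pos: [0.4884, 0.1406, 0.1489]
eef_rot: [3.141, -0.0, 1.534]
force: [0.6, 0.7, -0.6]
grip_width: 0.0137
```

>>> carry_out --deltas '[{"x":1,"y":0,"z":0,"wx":0,"wy":0,"wz":0,"jaw":5},{"x":1,"y":0,"z":0,"wx":0,"wy":0,"wz":0,"jaw":5},{"x":1,"y":0,"z":0,"wx":0,"wy":0,"wz":0,"jaw":5},{"x":1,"y":0,"z":0,"wx":0,"wy":0,"wz":0,"jaw":5},{"x":1,"y":0,"z":0,"wx":0,"wy":0,"wz":0,"jaw":5},{"x":0,"y":0,"z":0,"wx":0,"wy":0,"wz":0,"jaw":5},{"x":0,"y":0,"z":0,"wx":0,"wy":0,"wz":0,"jaw":5}]'

```text
time_s: 15.37
ee_pos: [0.4925, 0.24, 0.1485]
eef_rot: [3.142, 0.0, 1.535]
force: [0.3, -0.1, -0.7]
grip_width: 0.0139
```

```bash
python3 look.py w8 tray
```

```text
t 15.37 pos [0.4925 0.24   0.1485] rot [3.1416 0.0001 1.5352] F [ 0.3414 -0.1113 -0.6623] w 0.0139 q [ 0.3866  0.3479  1.5951 -0.0001  1.1985  0.4222]
tray (331.3, 114.2) 0.58 [0.4997 0.3079 0.    ]
```

View pics/w8.png

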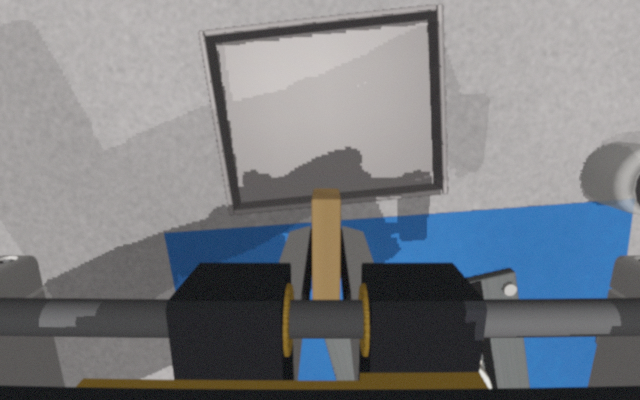

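>>> carry_out --deltas '[{"x":1,"y":-0.5,"z":0.3,"wx":0,"wy":0,"wz":0,"jaw":5},{"x":1,"y":-0.5,"z":0.5,"wx":0,"wy":0,"wz":0,"jaw":5},{"x":1,"y":-0.5,"z":1,"wx":0,"wy":0,"wz":0,"jaw":5},{"x":0.3,"y":0,"z":1,"wx":0,"wy":0,"wz":0,"jaw":5},{"x":0,"y":0,"z":1,"wx":0,"wy":0,"wz":0,"jaw":5},{"x":0,"y":0,"z":1,"wx":0,"wy":0,"wz":0,"jaw":5},{"x":0,"y":0,"z":1,"wx":0,"wy":0,"wz":0,"jaw":5},{"x":0,"y":0,"z":0.5,"wx":0,"wy":0,"wz":0,"jaw":5},{"x":0,"y":0,"z":0,"wx":0,"wy":0,"wz":0,"jaw":5},{"x":0,"y":0,"z":0,"wx":0,"wy":0,"wz":0,"jaw":35},{"x":0,"y":0,"z":0,"wx":0,"wy":0,"wz":0,"jaw":35},{"x":0,"y":0,"z":0,"wx":0,"wy":0,"wz":0,"jaw":35}]'

```text
time_s: 16.47
ee_pos: [0.4658, 0.3068, 0.0238]
eef_rot: [3.14, -0.001, 1.534]
force: [-0.1, 0.4, -0.2]
grip_width: 0.0307
```

>>> carry_out --deltas '[{"x":0,"y":0,"z":-0.5,"wx":0,"wy":0,"wz":0,"jaw":35},{"x":0,"y":0,"z":-1,"wx":0,"wy":0,"wz":0,"jaw":35},{"x":0,"y":0,"z":-1,"wx":0,"wy":0,"wz":0,"jaw":60},{"x":0,"y":0,"z":-1,"wx":0,"wy":0,"wz":0,"jaw":80},{"x":0,"y":0,"z":-1,"wx":0,"wy":0,"wz":0,"jaw":80},{"x":-0.5,"y":0.3,"z":-1,"wx":0,"wy":0,"wz":0,"jaw":80},{"x":-1,"y":0.5,"z":-1,"wx":0,"wy":0,"wz":-0.8,"jaw":80},{"x":-1,"y":0.5,"z":0,"wx":0,"wy":0,"wz":-0.8,"jaw":80},{"x":-1,"y":0.5,"z":0,"wx":0,"wy":0,"wz":-0.8,"jaw":80},{"x":-1,"y":0.5,"z":0,"wx":0,"wy":0,"wz":-0.75,"jaw":80},{"x":-1,"y":0.5,"z":0,"wx":0,"wy":0,"wz":0,"jaw":80},{"x":-1,"y":0.5,"z":0,"wx":0,"wy":0,"wz":0,"jaw":80}]'

```text
time_s: 17.47
ee_pos: [0.544, 0.1834, 0.1541]
eef_rot: [3.14, -0.0, 1.786]
force: [0.4, 0.3, 0.6]
grip_width: 0.0752
```

Run:
```python
from h import *
need([.6056,-.0072,.10],1.784)
im=ctrl.camera("side"); cv2.imwrite("pics/s9.png",cv2.resize(im[130:300,190:450],None,fx=3,fy=3,interpolation=cv2.INTER_CUBIC))
```

```text
now [0.544  0.1834 0.1541] shift units xyz [-9.9661  0.9669  2.7068] rotvec units [ 0.0211 -0.0008  0.0281] shift after rot [-9.9637  0.9939  2.7058]
```

View pics/s9.png

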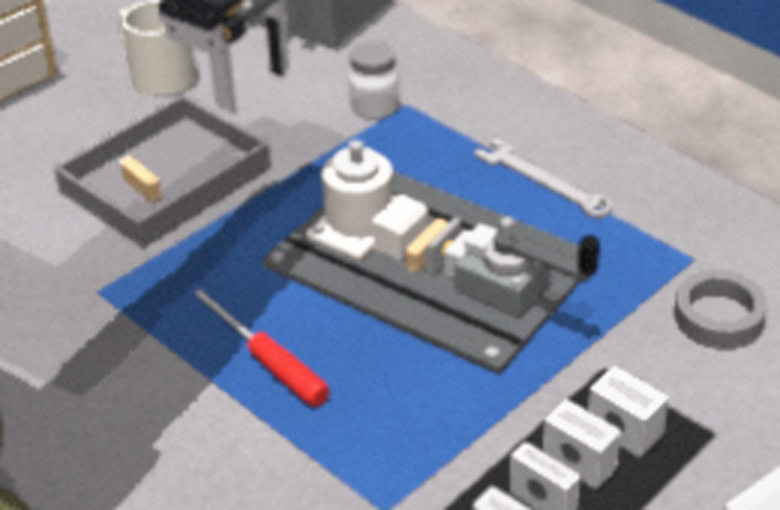

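>>> carry_out --deltas '[{"x":-1,"y":0.1,"z":0,"wx":0,"wy":0,"wz":0,"jaw":80},{"x":-1,"y":0.1,"z":0,"wx":0,"wy":0,"wz":0,"jaw":80},{"x":-1,"y":0.1,"z":0,"wx":0,"wy":0,"wz":0,"jaw":80},{"x":-1,"y":0.1,"z":0,"wx":0,"wy":0,"wz":0,"jaw":80},{"x":-1,"y":0.1,"z":0,"wx":0,"wy":0,"wz":0,"jaw":80},{"x":-1,"y":0.1,"z":0,"wx":0,"wy":0,"wz":0,"jaw":80},{"x":-1,"y":0.1,"z":0,"wx":0,"wy":0,"wz":0,"jaw":80},{"x":-1,"y":0.1,"z":0,"wx":0,"wy":0,"wz":0,"jaw":80},{"x":-1,"y":0.1,"z":0,"wx":0,"wy":0,"wz":0,"jaw":80},{"x":-1,"y":0.1,"z":1,"wx":0,"wy":0,"wz":0,"jaw":80},{"x":0,"y":0,"z":1,"wx":0,"wy":0,"wz":0,"jaw":80},{"x":0,"y":0,"z":0,"wx":0,"wy":0,"wz":0,"jaw":80}]'

```text
time_s: 18.52
ee_pos: [0.6042, -0.0076, 0.11]
eef_rot: [-3.137, -0.001, 1.784]
force: [-0.8, 0.3, -1.0]
grip_width: 0.0757
```

```bash
python3 look.py w10 offcut1_c; python3 -c "
from h import *
need([.6056,-.0072,.019],1.784)"
```

```text
t 18.52 pos [ 0.6042 -0.0076  0.11  ] rot [-3.1375 -0.0012  1.7843] F [-0.7912  0.3014 -1.028 ] w 0.0757 q [-0.0731  0.5107  1.4568  0.      1.1784 -0.2866]
offcut1_c (324.8, 205.6) 0.77 [ 0.6032 -0.0083  0.025 ]
now [ 0.6055 -0.0066  0.1135] shift units xyz [-0.0327 -0.0021  4.7228] rotvec units [-0.0002 -0.0008  0.0229] shift after rot [-0.0324 -0.0021  4.7228]
```

View pics/w10.png

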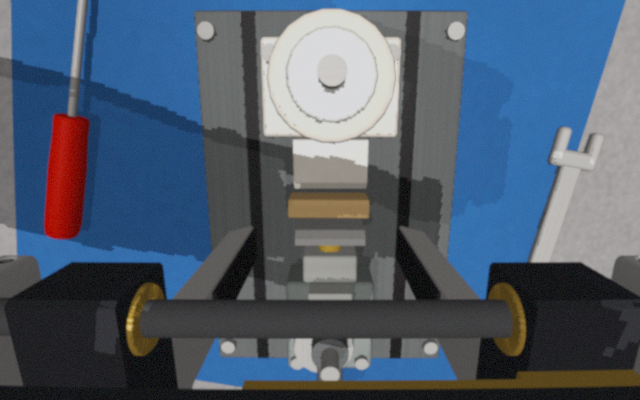

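>>> carry_out --deltas '[{"x":0,"y":0,"z":1,"wx":0,"wy":0,"wz":0,"jaw":80},{"x":0,"y":0,"z":1,"wx":0,"wy":0,"wz":0,"jaw":80},{"x":0,"y":0,"z":1,"wx":0,"wy":0,"wz":0,"jaw":80},{"x":0,"y":0,"z":1,"wx":0,"wy":0,"wz":0,"jaw":80},{"x":0,"y":0,"z":0.65,"wx":0,"wy":0,"wz":0,"jaw":80},{"x":0,"y":0,"z":0,"wx":0,"wy":0,"wz":0,"jaw":50},{"x":0,"y":0,"z":0,"wx":0,"wy":0,"wz":0,"jaw":50},{"x":0,"y":0,"z":0,"wx":0,"wy":0,"wz":0,"jaw":50},{"x":0,"y":0,"z":0,"wx":0,"wy":0,"wz":0,"jaw":50},{"x":0,"y":0,"z":0,"wx":0,"wy":0,"wz":0,"jaw":50},{"x":0,"y":0,"z":0,"wx":0,"wy":0,"wz":0,"jaw":50}]' --squeeze 20

```text
time_s: 19.53
ee_pos: [0.6064, -0.0068, 0.0212]
eef_rot: [3.139, 0.001, 1.786]
force: [-0.3, 1.5, 6.9]
grip_width: 0.0598
```

>>> carry_out --deltas '[{"x":0,"y":0,"z":-1,"wx":0,"wy":0,"wz":0,"jaw":50},{"x":0,"y":0,"z":-1,"wx":0,"wy":0,"wz":0,"jaw":50},{"x":0,"y":0,"z":-1,"wx":0,"wy":0,"wz":0,"jaw":50},{"x":0,"y":0,"z":-1,"wx":0,"wy":0,"wz":0,"jaw":50},{"x":0,"y":0,"z":-1,"wx":0,"wy":0,"wz":0,"jaw":50},{"x":0,"y":0,"z":-1,"wx":0,"wy":0,"wz":0,"jaw":50},{"x":0.6,"y":0,"z":-1,"wx":0,"wy":0,"wz":0,"jaw":50},{"x":1,"y":0,"z":0,"wx":0,"wy":0,"wz":0,"jaw":50},{"x":1,"y":0,"z":0,"wx":0,"wy":0,"wz":0,"jaw":50},{"x":1,"y":0,"z":0,"wx":0,"wy":0,"wz":0,"jaw":50},{"x":1,"y":0,"z":0,"wx":0,"wy":0,"wz":0,"jaw":50},{"x":1,"y":0,"z":0,"wx":0,"wy":0,"wz":0,"jaw":50}]'

```text
time_s: 20.53
ee_pos: [0.5815, 0.1035, 0.1603]
eef_rot: [3.141, 0.0, 1.786]
force: [-0.3, 0.3, -0.4]
grip_width: 0.06
```

>>> carry_out --deltas '[{"x":1,"y":0,"z":0,"wx":0,"wy":0,"wz":0,"jaw":50},{"x":1,"y":0,"z":0,"wx":0,"wy":0,"wz":0,"jaw":50},{"x":1,"y":0,"z":0,"wx":0,"wy":0,"wz":0,"jaw":50},{"x":1,"y":0,"z":0,"wx":0,"wy":0,"wz":0,"jaw":50},{"x":1,"y":0,"z":0,"wx":0,"wy":0,"wz":0,"jaw":50},{"x":1,"y":0,"z":0,"wx":0,"wy":0,"wz":0.5,"jaw":50},{"x":1,"y":0,"z":0,"wx":0,"wy":0,"wz":0.5,"jaw":50},{"x":1,"y":0,"z":0,"wx":0,"wy":0,"wz":0.5,"jaw":50},{"x":0,"y":0,"z":0,"wx":0,"wy":0,"wz":0.5,"jaw":50},{"x":0,"y":0,"z":0,"wx":0,"wy":0,"wz":0,"jaw":50},{"x":0,"y":0,"z":0,"wx":0,"wy":0,"wz":0,"jaw":50}]'

```text
time_s: 21.45
ee_pos: [0.5499, 0.2592, 0.1599]
eef_rot: [3.141, -0.0, 1.627]
force: [1.1, -0.3, 0.2]
grip_width: 0.0597
```

```bash
python3 look.py w11 tray; python3 -c "
from h import *
need([.535,.31,.03],1.63)"
```

```text
t 21.45 pos [0.5499 0.2592 0.1599] rot [ 3.141  -0.0001  1.6272] F [ 1.1426 -0.3306  0.2463] w 0.0597 q [ 0.3803  0.466   1.4007 -0.0001  1.2744  0.324 ]
tray (275.5, 130.2) 0.66 [0.4995 0.31   0.    ]
now [0.5501 0.2588 0.1598] shift units xyz [ 2.5971 -0.6127  6.4886] rotvec units [ 0.0044 -0.0006 -0.0448] shift after rot [ 2.5996 -0.6011  6.4887]
```

View pics/w11.png

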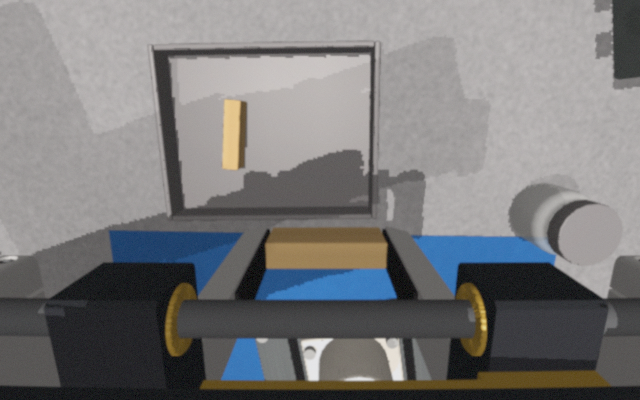

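>>> carry_out --deltas '[{"x":1,"y":-0.3,"z":0.3,"wx":0,"wy":0,"wz":0,"jaw":50},{"x":1,"y":-0.3,"z":0.5,"wx":0,"wy":0,"wz":0,"jaw":50},{"x":0.6,"y":0,"z":1,"wx":0,"wy":0,"wz":0,"jaw":50},{"x":0,"y":0,"z":1,"wx":0,"wy":0,"wz":0,"jaw":50},{"x":0,"y":0,"z":1,"wx":0,"wy":0,"wz":0,"jaw":50},{"x":0,"y":0,"z":1,"wx":0,"wy":0,"wz":0,"jaw":50},{"x":0,"y":0,"z":1,"wx":0,"wy":0,"wz":0,"jaw":50},{"x":0,"y":0,"z":0.8,"wx":0,"wy":0,"wz":0,"jaw":50},{"x":0,"y":0,"z":0,"wx":0,"wy":0,"wz":0,"jaw":70},{"x":0,"y":0,"z":0,"wx":0,"wy":0,"wz":0,"jaw":70},{"x":0,"y":0,"z":0,"wx":0,"wy":0,"wz":0,"jaw":70},{"x":0,"y":0,"z":-0.5,"wx":0,"wy":0,"wz":0,"jaw":70}]'

```text
time_s: 22.55
ee_pos: [0.5349, 0.3103, 0.0375]
eef_rot: [-3.141, 0.0, 1.626]
force: [-0.3, -0.5, 0.6]
grip_width: 0.0656
```

>>> carry_out --deltas '[{"x":0,"y":0,"z":-1,"wx":0,"wy":0,"wz":0,"jaw":70},{"x":0,"y":0,"z":-1,"wx":0,"wy":0,"wz":0,"jaw":70},{"x":0,"y":0,"z":-1,"wx":0,"wy":0,"wz":0,"jaw":85},{"x":-1,"y":-0.2,"z":-1,"wx":0,"wy":0,"wz":0,"jaw":85},{"x":-1,"y":-0.2,"z":-1,"wx":0,"wy":0,"wz":0,"jaw":85},{"x":-1,"y":-0.2,"z":-1,"wx":0,"wy":0,"wz":0,"jaw":85},{"x":-1,"y":-0.2,"z":-1,"wx":0,"wy":0,"wz":0,"jaw":85},{"x":0,"y":0,"z":0,"wx":0,"wy":0,"wz":0,"jaw":85}]'

```text
time_s: 23.22
ee_pos: [0.5249, 0.2279, 0.1836]
eef_rot: [3.134, -0.002, 1.624]
force: [0.4, 0.1, 0.9]
grip_width: 0.0794
```

```bash
python3 look.py w12
python3 - <<'E'
from h import *
im=ctrl.camera("side"); cv2.imwrite("pics/s12.png",cv2.resize(im[130:340,190:450],None,fx=2.8,fy=2.8,interpolation=cv2.INTER_CUBIC)); np.save("s12.npy",im)
im=ctrl.camera("scene"); cv2.imwrite("pics/c12.png",cv2.resize(im[140:300,190:440],None,fx=3.2,fy=3.2,interpolation=cv2.INTER_CUBIC))
S=par("scene");D=par("side")
for l in ["spacer20_c","spacer26_c","spacer32_c","spacer38_c","mat"]:
    print(l,[(onz(S,k["position"][::-1],.028 if l!="mat" else 0)[:2],round(k["conf"],2)) for k in ctrl.mark_of("scene",l)],[(onz(D,k["position"][::-1],.028 if l!="mat" else 0)[:2],round(k["conf"],2)) for k in ctrl.mark_of("side",l)])
E
```

```text
t 23.22 pos [0.5249 0.2279 0.1836] rot [ 3.1338 -0.0019  1.624 ] F [0.3642 0.1397 0.8869] w 0.0794 q [ 0.3458  0.3623  1.4901 -0.0004  1.2812  0.2927]
spacer20_c [(array([ 0.458 , -0.3062]), 0.44)] [(array([ 0.4583, -0.3085]), 0.79)]
spacer26_c [(array([ 0.5717, -0.3083]), 0.63), (array([ 0.3973, -0.3175]), 0.56), (array([0.6469, 0.4529]), 0.42)] []
spacer32_c [(array([ 0.5087, -0.3005]), 0.72), (array([ 0.6182, -0.0241]), 0.17)] [(array([ 0.5165, -0.2991]), 0.72)]
spacer38_c [(array([ 0.5798, -0.3051]), 0.73)] [(array([ 0.5665, -0.3004]), 0.77), (array([0.4816, 0.2751]), 0.64), (array([ 0.4591, -0.3126]), 0.61)]
mat [(array([ 0.4732, -0.307 ]), 0.7), (array([ 0.7603, -0.2695]), 0.52)] [(array([ 0.4793, -0.315 ]), 0.91), (array([ 0.5845, -0.5052]), 0.48)]
```

View pics/w12.png

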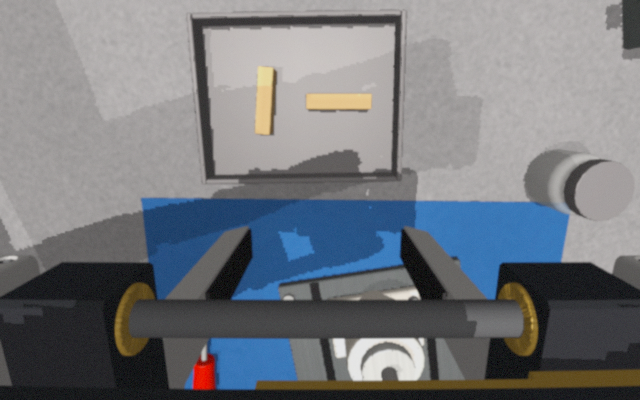

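View pics/c12.png

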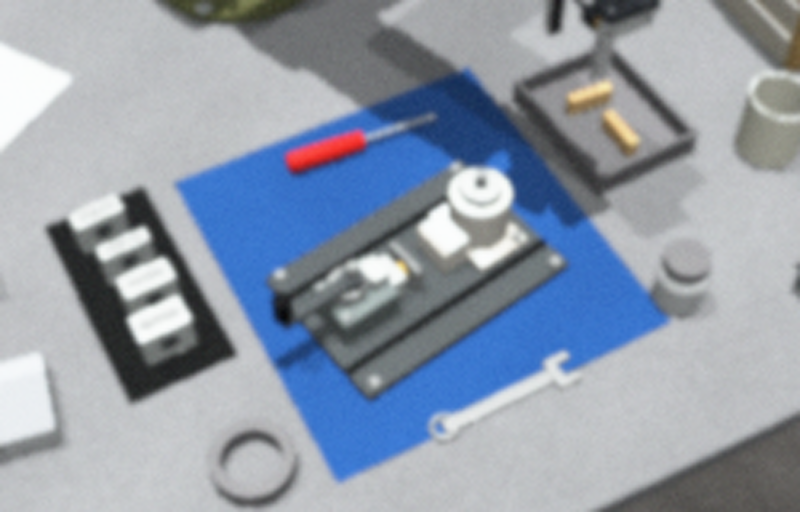

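View pics/s12.png

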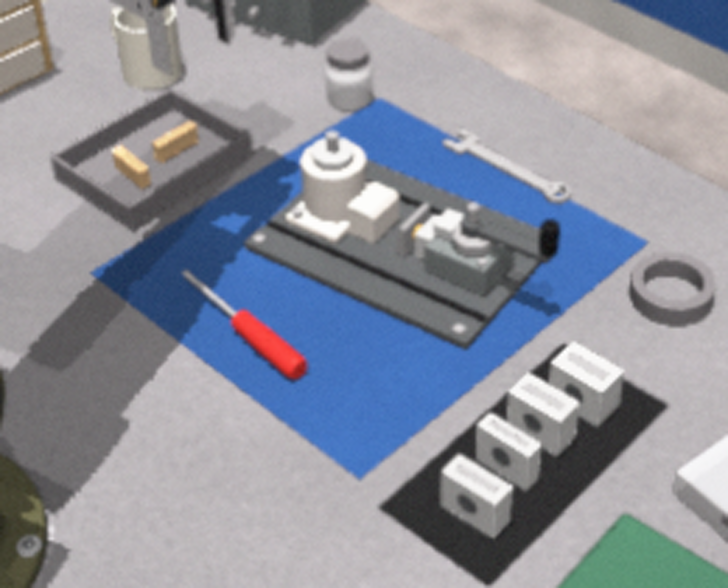

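>>> carry_out --deltas '[{"x":-1,"y":0.25,"z":0,"wx":0,"wy":0,"wz":0,"jaw":85},{"x":-1,"y":0.25,"z":0,"wx":0,"wy":0,"wz":0,"jaw":85},{"x":-1,"y":0.25,"z":0,"wx":0,"wy":0,"wz":0,"jaw":85},{"x":-1,"y":0.25,"z":0,"wx":0,"wy":0,"wz":0,"jaw":85},{"x":-1,"y":0.25,"z":0,"wx":0,"wy":0,"wz":0,"jaw":85},{"x":-1,"y":0.25,"z":0,"wx":0,"wy":0,"wz":0,"jaw":85},{"x":-1,"y":0.25,"z":0,"wx":0,"wy":0,"wz":0,"jaw":85},{"x":-1,"y":0.25,"z":0,"wx":0,"wy":0,"wz":0,"jaw":85},{"x":-1,"y":0.25,"z":0,"wx":0,"wy":0,"wz":-0.5,"jaw":85},{"x":-1,"y":0.25,"z":0,"wx":0,"wy":0,"wz":-0.5,"jaw":85},{"x":-1,"y":0.25,"z":0,"wx":0,"wy":0,"wz":-0.5,"jaw":85},{"x":-1,"y":0.25,"z":0,"wx":0,"wy":0,"wz":-0.5,"jaw":85}]'

```text
time_s: 24.87
ee_pos: [0.6014, -0.0058, 0.1774]
eef_rot: [-3.142, -0.0, 1.788]
force: [-0.9, 0.5, -0.8]
grip_width: 0.0796
```

>>> carry_out --deltas '[{"x":-1,"y":0,"z":0,"wx":0,"wy":0,"wz":0,"jaw":85},{"x":0,"y":0,"z":0,"wx":0,"wy":0,"wz":0,"jaw":85},{"x":0,"y":0,"z":0,"wx":0,"wy":0,"wz":0,"jaw":85}]'

```text
time_s: 25.12
ee_pos: [0.6054, -0.0248, 0.1772]
eef_rot: [-3.141, -0.0, 1.784]
force: [0.0, -0.0, -1.0]
grip_width: 0.0798
```

```bash
python3 look.py w13 pad_face fixture
python3 - <<'E'
import numpy as np,cv2
im=np.load("w13.npy"); cv2.imwrite("pics/w13z.png",cv2.resize(im[100:200,260:390],None,fx=6,fy=6,interpolation=cv2.INTER_CUBIC))
E
```

```text
t 25.12 pos [ 0.6054 -0.0248  0.1772] rot [-3.1412 -0.0002  1.7841] F [ 0.0383 -0.0089 -0.958 ] w 0.0798 q [-0.1015  0.4474  1.3865  0.0001  1.3082 -0.3148]
pad_face (330.0, 180.5) 0.72 [ 0.6073 -0.0153  0.037 ]
fixture (326.6, 179.2) 0.86 [ 0.6055 -0.0213  0.    ]
```

View pics/w13z.png

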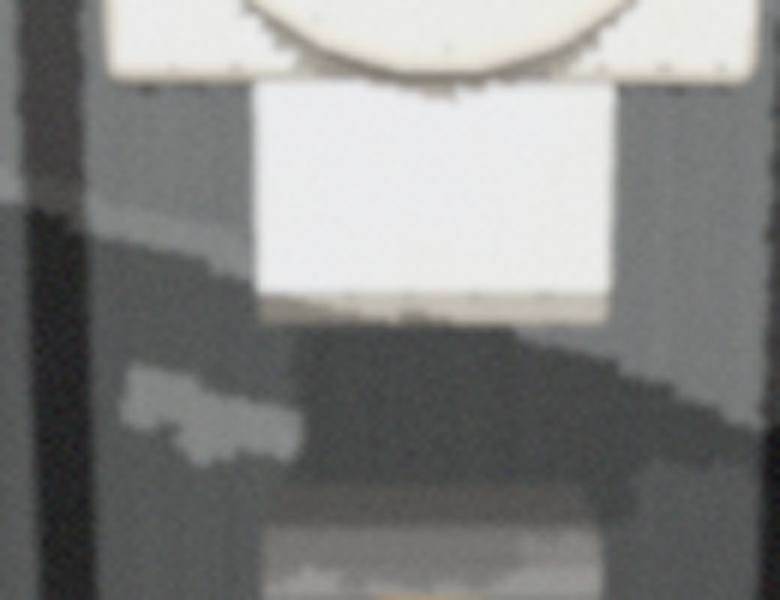

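View pics/w13.png

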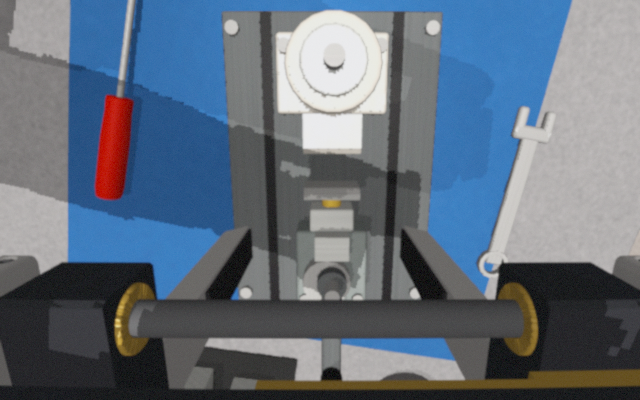

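Run:
```python
from h import *
W=par("wrist"); f=lambda u,v,z: onz(W,(u/6+260,v/6+100),z)[:2]
yaw=.2135; ex=np.array([np.cos(yaw),np.sin(yaw)]); ey=np.array([-ex[1],ex[0]]); o=np.array([.611,-.019])
for nm,u,v,z in [("hous top L",256,294,.052),("hous top R",611,294,.052),("hous low L",259,324,.047),("hous low R",607,324,.047),("pad low L",270,488,.047),("pad low R",590,488,.047),("pad top L",262,525,.052),("pad top R",602,525,.052)]:
    X=f(u,v,z); d=X-o; print(nm,X,"fix",d@ex*1e3,d@ey*1e3)
```

```text
hous top L [0.5776 0.0105] fix -26.377219918715763 35.865320060507614
hous top R [0.6272 0.0213] fix 24.371919302260814 35.967712155208694
hous low L [0.5787 0.0058] fix -26.32353186851846 31.044001162117063
hous low R [0.6283 0.0166] fix 24.40353998623218 31.145965420517868
pad low L [ 0.5851 -0.0177] fix -25.001090365521392 6.755018786755596
pad low R [ 0.6315 -0.0075] fix 22.479751059516065 6.848723654909852
pad top L [ 0.5852 -0.0224] fix -25.938611696558635 2.174827075403651
pad top R [ 0.6339 -0.0117] fix 23.89868763752684 2.27293771571752
```

>>> carry_out --deltas '[{"x":-1,"y":0.3,"z":0,"wx":0,"wy":0,"wz":0,"jaw":85},{"x":-1,"y":0,"z":0,"wx":0,"wy":0,"wz":0,"jaw":85},{"x":-0.5,"y":0,"z":0,"wx":0,"wy":0,"wz":0,"jaw":85},{"x":0,"y":0,"z":0,"wx":0,"wy":0,"wz":0,"jaw":85},{"x":0,"y":0,"z":0,"wx":0,"wy":0,"wz":0,"jaw":85}]'

```text
time_s: 25.68
ee_pos: [0.6218, -0.0714, 0.1773]
eef_rot: [-3.141, -0.0, 1.786]
force: [-0.1, 0.3, -0.1]
grip_width: 0.0796
```

```bash
python3 look.py w14 pad_face fixture
python3 - <<'E'
import numpy as np,cv2
im=np.load("w14.npy"); cv2.imwrite("pics/w14z.png",cv2.resize(im[50:150,260:390],None,fx=6,fy=6,interpolation=cv2.INTER_CUBIC))
E
```

```text
t 25.68 pos [ 0.6218 -0.0714  0.1773] rot [-3.1413 -0.0003  1.7855] F [-0.0583  0.3263 -0.068 ] w 0.0796 q [-0.1729  0.4919  1.3214  0.0002  1.3287 -0.3876]
pad_face (323.9, 129.1) 0.97 [ 0.6084 -0.0177  0.037 ]
fixture (324.2, 132.4) 0.65 [ 0.6095 -0.0223  0.    ]
fixture (322.9, 338.7) 0.48 [ 0.6574 -0.2505  0.    ]
```

View pics/w14z.png

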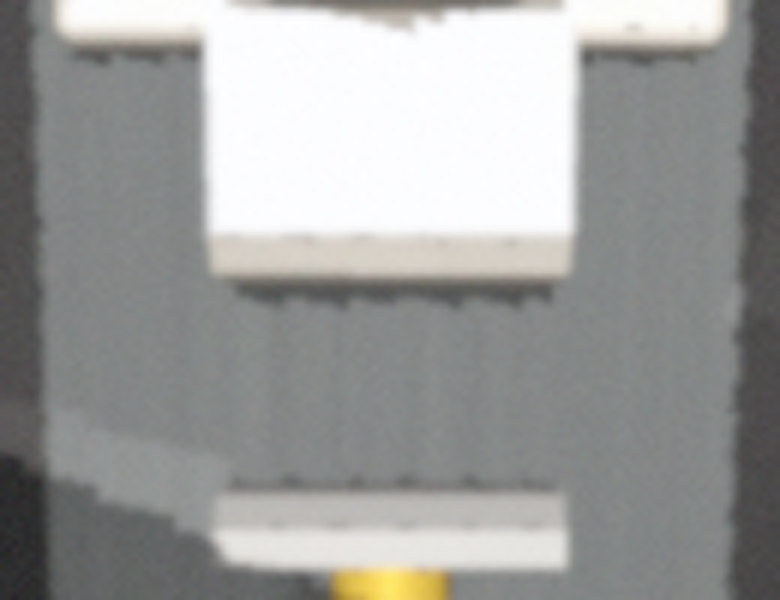

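View pics/w14.png

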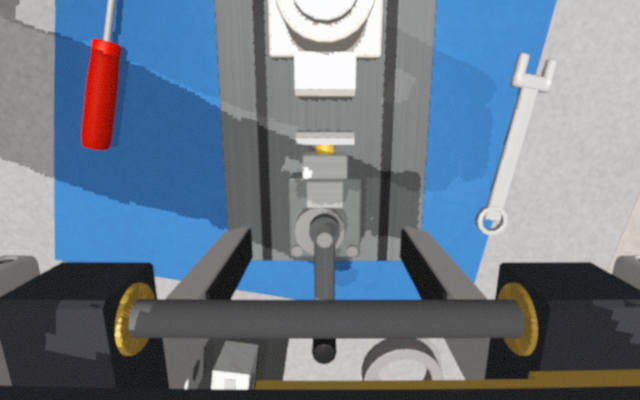

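Run:
```python
from h import *
W=par("wrist"); f=lambda u,v,z: onz(W,(u/6+260,v/6+50),z)[:2]
yaw=.2135; ex=np.array([np.cos(yaw),np.sin(yaw)]); ey=np.array([-ex[1],ex[0]]); o=np.array([.611,-.019])
for nm,u,v,z in [("hous top L",207,235,.052),("hous top R",577,235,.052),("hous low L",210,275,.047),("hous low R",573,275,.047),("pad low L",216,492,.047),("pad low R",565,492,.047),("pad top L",214,527,.052),("pad top R",568,527,.052),("pad back",390,568,.052)]:
    X=f(u,v,z); d=X-o; print(nm,X,"fix",d@ex*1e3,d@ey*1e3)
# bed bottom edge in full picture: row ~261
for u in (230,400):
    X=onz(W,(u,261),.012)[:2]; d=X-o; print("bed bottom",d@ex*1e3,d@ey*1e3)
```

```text
hous top L [0.5777 0.0099] fix -26.40275489229399 35.24476514796657
hous top R [0.6276 0.0208] fix 24.59888973179442 35.347915694052105
hous low L [0.5787 0.0049] fix -26.501548348199403 30.176653696892846
hous low R [0.6286 0.0158] fix 24.55854498893632 30.28011658886258
pad low L [ 0.5854 -0.0245] fix -26.155475504289246 0.08971046434445533
pad low R [ 0.6344 -0.0137] fix 24.028173216532487 0.19319018229059676
pad top L [ 0.5865 -0.029 ] fix -26.104960175577297 -4.57300923339479
pad top R [ 0.6356 -0.0182] fix 24.15795962118999 -4.468919445323205
pad back [ 0.6121 -0.0293] fix -1.1055165085748386 -10.308664959242419
bed bottom -100.72991586350723 -134.75608074422823
bed bottom 77.62854153677013 -134.31224395643687
```

```bash
cat >> h.py <<'E'
def plan(target,yaw,n,dwz=None):
    """n rows straight to target while turning to yaw; print tool units per row"""
    p,M,o=T(); e=(yaw-o["eef_rot"][2]+np.pi/2)%np.pi-np.pi/2 if dwz is None else dwz
    step=(np.array(target)-p)/n
    y0=o["eef_rot"][2]
    for i in range(n):
        y=y0+e*i/n
        d=R.from_euler("xyz",[np.pi,0,y]).as_matrix().T@step/0.02
        print(i,np.round(d,2)," wz",round(-e/n/0.08,2))
E
python3 - <<'E'
from h import *
plan([.465,-.31,.2],.1,22,dwz=.1-1.786)
E
```

```text
0 [-0.45 -0.46 -0.05]  wz 0.96
1 [-0.49 -0.43 -0.05]  wz 0.96
2 [-0.52 -0.39 -0.05]  wz 0.96
3 [-0.55 -0.35 -0.05]  wz 0.96
4 [-0.57 -0.31 -0.05]  wz 0.96
5 [-0.6  -0.26 -0.05]  wz 0.96
6 [-0.61 -0.21 -0.05]  wz 0.96
7 [-0.63 -0.17 -0.05]  wz 0.96
8 [-0.64 -0.12 -0.05]  wz 0.96
9 [-0.65 -0.07 -0.05]  wz 0.96
10 [-0.65 -0.02 -0.05]  wz 0.96
11 [-0.65  0.03 -0.05]  wz 0.96
12 [-0.65  0.08 -0.05]  wz 0.96
13 [-0.64  0.13 -0.05]  wz 0.96
14 [-0.63  0.18 -0.05]  wz 0.96
15 [-0.61  0.22 -0.05]  wz 0.96
16 [-0.59  0.27 -0.05]  wz 0.96
17 [-0.57  0.32 -0.05]  wz 0.96
18 [-0.54  0.36 -0.05]  wz 0.96
19 [-0.51  0.4  -0.05]  wz 0.96
20 [-0.48  0.44 -0.05]  wz 0.96
21 [-0.45  0.47 -0.05]  wz 0.96
```

>>> carry_out --deltas '[{"x":-0.45,"y":-0.45,"z":-0.05,"wx":0,"wy":0,"wz":0.95,"jaw":85},{"x":-0.5,"y":-0.45,"z":-0.05,"wx":0,"wy":0,"wz":0.95,"jaw":85},{"x":-0.5,"y":-0.4,"z":-0.05,"wx":0,"wy":0,"wz":0.95,"jaw":85},{"x":-0.55,"y":-0.35,"z":-0.05,"wx":0,"wy":0,"wz":0.95,"jaw":85},{"x":-0.55,"y":-0.3,"z":-0.05,"wx":0,"wy":0,"wz":0.95,"jaw":85},{"x":-0.6,"y":-0.25,"z":-0.05,"wx":0,"wy":0,"wz":0.95,"jaw":85},{"x":-0.6,"y":-0.2,"z":-0.05,"wx":0,"wy":0,"wz":0.95,"jaw":85},{"x":-0.65,"y":-0.15,"z":-0.05,"wx":0,"wy":0,"wz":0.95,"jaw":85},{"x":-0.65,"y":-0.1,"z":-0.05,"wx":0,"wy":0,"wz":0.95,"jaw":85},{"x":-0.65,"y":-0.05,"z":-0.05,"wx":0,"wy":0,"wz":0.95,"jaw":85},{"x":-0.65,"y":0,"z":-0.05,"wx":0,"wy":0,"wz":0.95,"jaw":85}]'

```text
time_s: 26.75
ee_pos: [0.545, -0.192, 0.1887]
eef_rot: [3.141, -0.0, 0.947]
force: [0.1, -0.3, 0.9]
grip_width: 0.0801
```

>>> carry_out --deltas '[{"x":-0.65,"y":0.05,"z":-0.05,"wx":0,"wy":0,"wz":0.95,"jaw":85},{"x":-0.65,"y":0.1,"z":-0.05,"wx":0,"wy":0,"wz":0.95,"jaw":85},{"x":-0.65,"y":0.15,"z":-0.05,"wx":0,"wy":0,"wz":0.95,"jaw":85},{"x":-0.6,"y":0.2,"z":-0.05,"wx":0,"wy":0,"wz":0.95,"jaw":85},{"x":-0.6,"y":0.2,"z":-0.05,"wx":0,"wy":0,"wz":0.95,"jaw":85},{"x":-0.6,"y":0.3,"z":-0.05,"wx":0,"wy":0,"wz":0.95,"jaw":85},{"x":-0.55,"y":0.3,"z":-0.05,"wx":0,"wy":0,"wz":0.95,"jaw":85},{"x":-0.55,"y":0.35,"z":-0.05,"wx":0,"wy":0,"wz":0.95,"jaw":85},{"x":-0.5,"y":0.4,"z":-0.05,"wx":0,"wy":0,"wz":0.95,"jaw":85},{"x":-0.5,"y":0.45,"z":-0.05,"wx":0,"wy":0,"wz":0.95,"jaw":85},{"x":0,"y":0,"z":0,"wx":0,"wy":0,"wz":0.95,"jaw":85},{"x":0,"y":0,"z":0,"wx":0,"wy":0,"wz":0,"jaw":85}]'

```text
time_s: 27.75
ee_pos: [0.4762, -0.3023, 0.1987]
eef_rot: [3.141, -0.0, 0.11]
force: [0.2, 1.2, 0.1]
grip_width: 0.0803
```

```bash
python3 look.py w15 mat spacer20_c spacer26_c spacer32_c spacer38_c
```

```text
t 27.75 pos [ 0.4762 -0.3023  0.1987] rot [ 3.1414 -0.0003  0.1099] F [0.2334 1.1824 0.0637] w 0.0803 q [-0.6306  0.3364  1.489   0.0001  1.3158  0.8303]
mat (338.0, 173.9) 0.82 [ 0.4822 -0.3142  0.    ]
spacer20_c (329.7, 204.2) 0.87 [ 0.4547 -0.308   0.028 ]
spacer26_c (337.7, 259.7) 0.84 [ 0.3952 -0.3233  0.028 ]
spacer26_c (35.3, 7.1) 0.36 [ 0.611  -0.0177  0.028 ]
spacer32_c (330.1, 148.6) 0.7 [ 0.5109 -0.3021  0.028 ]
spacer38_c (339.7, 88.4) 0.81 [ 0.5684 -0.3048  0.028 ]
```

View pics/w15.png

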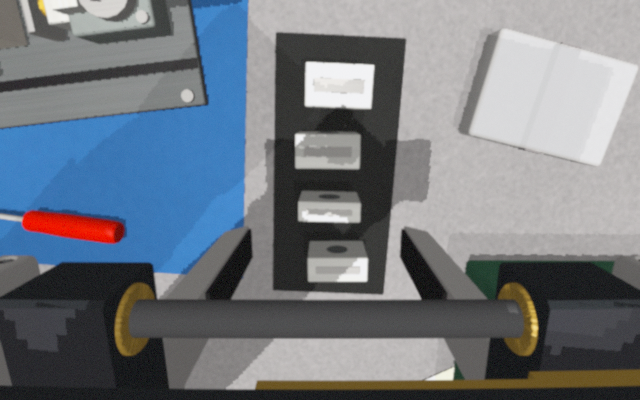

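Run:
```python
import numpy as np,cv2
im=np.load("w15.npy"); cv2.imwrite("pics/w15z.png",cv2.resize(im[50:290,265:415],None,fx=2.5,fy=2.5,interpolation=cv2.INTER_CUBIC))
```

```text
(no output)
```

View pics/w15z.png

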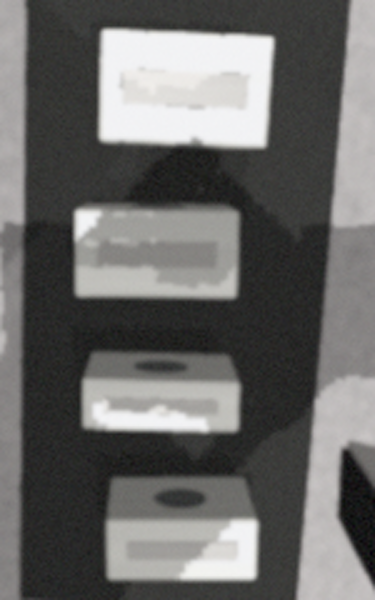

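Run:
```python
from h import *
W=par("wrist"); f=lambda c: onz(W,(c[0]/2.5+265,c[1]/2.5+50),.053)[:2]
Q={38:[(100,30),(274,37),(268,147),(100,142)],32:[(75,213),(238,210),(238,298),(75,297)],20:[(83,380),(241,383),(240,432),(82,430)],26:[(107,519),(257,519),(257,580),(107,580)]}
for k,q in Q.items():
    P=[f(c) for c in q]; m=np.mean(P,axis=0); L=(P[1]+P[2]-P[0]-P[3])/2; t=(P[0]+P[1]-P[2]-P[3])/2
    print(k,m,"len",np.linalg.norm(L),"thk",np.linalg.norm(t),"len dir",np.arctan2(L[1],L[0])+np.pi/2, "thk dir",np.arctan2(t[1],t[0]))
# mat edges
g=lambda u,v: onz(W,(u,v),.003)[:2]
a,b,c,d=g(277,33),g(405,39),g(384,293),g(274,290)
print((a+b+c+d)/4,np.linalg.norm(a-b),np.linalg.norm(a-d),np.arctan2(*(a-d)[::-1]),np.arctan2(*(b-c)[::-1]),np.arctan2(*(a-b)[::-1])-np.pi/2)
```

```text
38 [ 0.569  -0.3025] len 0.06019205605914086 thk 0.03747048607386858 len dir 0.08254326156460667 thk dir 0.09544061175618208
32 [ 0.5102 -0.2991] len 0.0597181572638248 thk 0.031420352885418404 len dir 0.12147633341829933 thk dir 0.11716887520321712
20 [ 0.4532 -0.3077] len 0.060274657290941176 thk 0.019599330083407664 len dir 0.09928124834164476 thk dir 0.09840081905810945
26 [ 0.3954 -0.3228] len 0.059614970331984825 thk 0.026241885528324637 len dir 0.11541634154507019 thk dir 0.12377366412202075
[ 0.4822 -0.3102] 0.12649033928304548 0.27740072771103275 0.07129699483953808 0.0779191839390491 0.07255786987405677
```

Run:
```python
from h import *
need([.4532,-.3077,.018],.099)
```

```text
now [ 0.4765 -0.3021  0.1984] shift units xyz [-1.1906  0.1454  9.0219] rotvec units [-0.0007 -0.0001  0.2102] shift after rot [-1.1879  0.1649  9.0219]
```

>>> carry_out --deltas '[{"x":-0.6,"y":0.15,"z":0.8,"wx":0,"wy":0,"wz":0.1,"jaw":85},{"x":-0.6,"y":0,"z":0.8,"wx":0,"wy":0,"wz":0,"jaw":85},{"x":0,"y":0,"z":1,"wx":0,"wy":0,"wz":0,"jaw":85},{"x":0,"y":0,"z":1,"wx":0,"wy":0,"wz":0,"jaw":85},{"x":0,"y":0,"z":1,"wx":0,"wy":0,"wz":0,"jaw":85},{"x":0,"y":0,"z":1,"wx":0,"wy":0,"wz":0,"jaw":85},{"x":0,"y":0,"z":1,"wx":0,"wy":0,"wz":0,"jaw":85},{"x":0,"y":0,"z":1,"wx":0,"wy":0,"wz":0,"jaw":85},{"x":0,"y":0,"z":1,"wx":0,"wy":0,"wz":0,"jaw":85},{"x":0,"y":0,"z":0.4,"wx":0,"wy":0,"wz":0,"jaw":85},{"x":0,"y":0,"z":0,"wx":0,"wy":0,"wz":0,"jaw":85}]'

```text
time_s: 28.97
ee_pos: [0.4521, -0.3074, 0.0168]
eef_rot: [-3.139, 0.002, 0.107]
force: [-0.7, 0.1, -0.8]
grip_width: 0.0795
```

>>> carry_out --deltas '[{"x":0,"y":0,"z":0,"wx":0,"wy":0,"wz":0,"jaw":50},{"x":0,"y":0,"z":0,"wx":0,"wy":0,"wz":0,"jaw":50},{"x":0,"y":0,"z":0,"wx":0,"wy":0,"wz":0,"jaw":50},{"x":0,"y":0,"z":0,"wx":0,"wy":0,"wz":0,"jaw":50},{"x":0,"y":0,"z":0,"wx":0,"wy":0,"wz":0,"jaw":50},{"x":0,"y":0,"z":0,"wx":0,"wy":0,"wz":0,"jaw":50}]' --squeeze 25

```text
time_s: 29.47
ee_pos: [0.4533, -0.3084, 0.0196]
eef_rot: [3.14, -0.001, 0.106]
force: [-0.7, 1.1, 7.1]
grip_width: 0.0596
```

```bash
python3 look.py w16
python3 - <<'E'
from h import *
plan([.6065,-.0047,.10],1.784,20,dwz=1.784-.1)
E
```

```text
t 29.47 pos [ 0.4533 -0.3084  0.0196] rot [ 3.1405 -0.0013  0.1058] F [-0.7016  1.0885  7.0693] w 0.0596 q [-0.6643  0.5209  1.6867  0.0001  0.9323  0.8006]
0 [ 0.46 -0.71 -0.2 ]  wz -1.05
1 [ 0.52 -0.67 -0.2 ]  wz -1.05
2 [ 0.57 -0.63 -0.2 ]  wz -1.05
3 [ 0.63 -0.58 -0.2 ]  wz -1.05
4 [ 0.67 -0.52 -0.2 ]  wz -1.05
5 [ 0.71 -0.46 -0.2 ]  wz -1.05
6 [ 0.75 -0.4  -0.2 ]  wz -1.05
7 [ 0.78 -0.34 -0.2 ]  wz -1.05
8 [ 0.81 -0.27 -0.2 ]  wz -1.05
9 [ 0.83 -0.2  -0.2 ]  wz -1.05
10 [ 0.84 -0.13 -0.2 ]  wz -1.05
11 [ 0.85 -0.06 -0.2 ]  wz -1.05
12 [ 0.85  0.01 -0.2 ]  wz -1.05
13 [ 0.85  0.08 -0.2 ]  wz -1.05
14 [ 0.84  0.15 -0.2 ]  wz -1.05
15 [ 0.82  0.22 -0.2 ]  wz -1.05
16 [ 0.8   0.29 -0.2 ]  wz -1.05
17 [ 0.77  0.36 -0.2 ]  wz -1.05
18 [ 0.74  0.42 -0.2 ]  wz -1.05
19 [ 0.7   0.48 -0.2 ]  wz -1.05
```

View pics/w16.png

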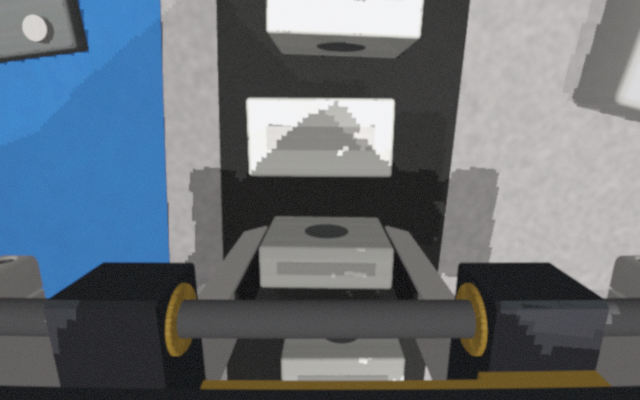

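>>> carry_out --deltas '[{"x":0,"y":0,"z":-0.5,"wx":0,"wy":0,"wz":0,"jaw":50},{"x":0,"y":0,"z":-1,"wx":0,"wy":0,"wz":0,"jaw":50},{"x":0,"y":0,"z":-1,"wx":0,"wy":0,"wz":0,"jaw":50},{"x":0,"y":0,"z":-1,"wx":0,"wy":0,"wz":0,"jaw":50},{"x":0,"y":0,"z":-1,"wx":0,"wy":0,"wz":0,"jaw":50},{"x":0,"y":0,"z":-1,"wx":0,"wy":0,"wz":0,"jaw":50},{"x":0,"y":0,"z":-1,"wx":0,"wy":0,"wz":0,"jaw":50},{"x":0,"y":0,"z":-0.7,"wx":0,"wy":0,"wz":0,"jaw":50}]'

```text
time_s: 30.18
ee_pos: [0.4529, -0.3082, 0.1651]
eef_rot: [3.14, -0.001, 0.106]
force: [0.5, -0.2, -2.4]
grip_width: 0.06
```

>>> carry_out --deltas '[{"x":0.4,"y":-0.65,"z":0,"wx":0,"wy":0,"wz":-0.95,"jaw":50},{"x":0.45,"y":-0.6,"z":0,"wx":0,"wy":0,"wz":-0.95,"jaw":50},{"x":0.5,"y":-0.6,"z":0,"wx":0,"wy":0,"wz":-0.95,"jaw":50},{"x":0.55,"y":-0.55,"z":0,"wx":0,"wy":0,"wz":-0.95,"jaw":50},{"x":0.6,"y":-0.5,"z":0,"wx":0,"wy":0,"wz":-0.95,"jaw":50},{"x":0.65,"y":-0.45,"z":0,"wx":0,"wy":0,"wz":-0.95,"jaw":50},{"x":0.65,"y":-0.4,"z":0,"wx":0,"wy":0,"wz":-0.95,"jaw":50},{"x":0.7,"y":-0.35,"z":0,"wx":0,"wy":0,"wz":-0.95,"jaw":50},{"x":0.7,"y":-0.3,"z":0,"wx":0,"wy":0,"wz":-0.95,"jaw":50},{"x":0.75,"y":-0.25,"z":0,"wx":0,"wy":0,"wz":-0.95,"jaw":50},{"x":0.75,"y":-0.2,"z":0,"wx":0,"wy":0,"wz":-0.95,"jaw":50},{"x":0.75,"y":-0.1,"z":0,"wx":0,"wy":0,"wz":-0.95,"jaw":50}]'

```text
time_s: 31.18
ee_pos: [0.5352, -0.1411, 0.1632]
eef_rot: [3.141, 0.0, 1.022]
force: [0.2, -0.9, -2.0]
grip_width: 0.0602
```

Run:
```python
from h import *
st(); plan([.6068,-.0044,.165],1.784,10)
```

```text
t 31.18 pos [ 0.5352 -0.1411  0.1632] rot [3.1414 0.     1.0216] F [ 0.1815 -0.8624 -2.0245] w 0.0602 q [-0.3239  0.345   1.5629 -0.      1.2335  0.2253]
0 [ 0.77 -0.05 -0.01]  wz -0.95
1 [ 0.77  0.01 -0.01]  wz -0.95
2 [ 0.77  0.07 -0.01]  wz -0.95
3 [ 0.76  0.12 -0.01]  wz -0.95
4 [ 0.75  0.18 -0.01]  wz -0.95
5 [ 0.73  0.24 -0.01]  wz -0.95
6 [ 0.71  0.29 -0.01]  wz -0.95
7 [ 0.69  0.35 -0.01]  wz -0.95
8 [ 0.66  0.4  -0.01]  wz -0.95
9 [ 0.63  0.45 -0.01]  wz -0.95
```

>>> carry_out --deltas '[{"x":0.75,"y":-0.05,"z":0,"wx":0,"wy":0,"wz":-0.95,"jaw":50},{"x":0.75,"y":0,"z":0,"wx":0,"wy":0,"wz":-0.95,"jaw":50},{"x":0.75,"y":0.05,"z":0,"wx":0,"wy":0,"wz":-0.95,"jaw":50},{"x":0.75,"y":0.1,"z":0,"wx":0,"wy":0,"wz":-0.95,"jaw":50},{"x":0.75,"y":0.2,"z":0,"wx":0,"wy":0,"wz":-0.95,"jaw":50},{"x":0.7,"y":0.25,"z":0,"wx":0,"wy":0,"wz":-0.95,"jaw":50},{"x":0.7,"y":0.3,"z":0,"wx":0,"wy":0,"wz":-0.95,"jaw":50},{"x":0.7,"y":0.35,"z":0,"wx":0,"wy":0,"wz":-0.95,"jaw":50},{"x":0.5,"y":0.4,"z":0,"wx":0,"wy":0,"wz":-0.95,"jaw":50},{"x":0,"y":0,"z":0,"wx":0,"wy":0,"wz":-0.4,"jaw":50},{"x":0,"y":0,"z":0,"wx":0,"wy":0,"wz":0,"jaw":50},{"x":0,"y":0,"z":0,"wx":0,"wy":0,"wz":0,"jaw":50}]'

```text
time_s: 32.18
ee_pos: [0.5993, -0.0242, 0.1629]
eef_rot: [3.142, 0.0, 1.733]
force: [-0.8, -0.0, -0.7]
grip_width: 0.0598
```

```bash
python3 look.py w17
python3 - <<'E'
from h import *
need([.6068,-.0044,.045],1.784)
E
```

```text
t 32.18 pos [ 0.5993 -0.0242  0.1629] rot [3.1416 0.0001 1.7325] F [-0.8233 -0.0308 -0.7065] w 0.0598 q [-0.1014  0.4457  1.423  -0.0001  1.2728 -0.2631]
now [ 0.5993 -0.0244  0.1628] shift units xyz [0.9273 0.5332 5.89  ] rotvec units [-0.0001  0.001  -0.6483] shift after rot [0.8979 0.5805 5.8901]
```

View pics/w17.png

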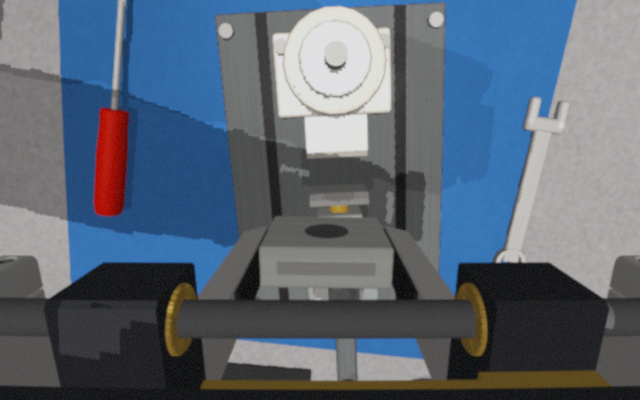

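>>> carry_out --deltas '[{"x":0.45,"y":0.3,"z":0,"wx":0,"wy":0,"wz":-0.65,"jaw":50},{"x":0.45,"y":0.28,"z":0.5,"wx":0,"wy":0,"wz":0,"jaw":50},{"x":0,"y":0,"z":0.8,"wx":0,"wy":0,"wz":0,"jaw":50},{"x":0,"y":0,"z":0.8,"wx":0,"wy":0,"wz":0,"jaw":50},{"x":0,"y":0,"z":0.4,"wx":0,"wy":0,"wz":0,"jaw":50},{"x":0,"y":0,"z":0,"wx":0,"wy":0,"wz":0,"jaw":50},{"x":0,"y":0,"z":0,"wx":0,"wy":0,"wz":0,"jaw":50}]'

```text
time_s: 32.82
ee_pos: [0.6074, -0.0043, 0.1124]
eef_rot: [-3.141, -0.0, 1.785]
force: [0.3, 0.2, -1.6]
grip_width: 0.0598
```

```bash
python3 look.py w18
python3 - <<'E'
from h import *
need([.6068,-.0044,.045],1.784)
E
```

```text
t 32.82 pos [ 0.6074 -0.0043  0.1124] rot [-3.1411 -0.0002  1.7847] F [ 0.2704  0.2494 -1.6159] w 0.0598 q [-0.0674  0.5127  1.4478  0.      1.1816 -0.2814]
now [ 0.6078 -0.0044  0.1131] shift units xyz [ 0.0119 -0.0504  3.4045] rotvec units [0.0091 0.0029 0.0116] shift after rot [ 0.0111 -0.0479  3.4045]
```

View pics/w18.png

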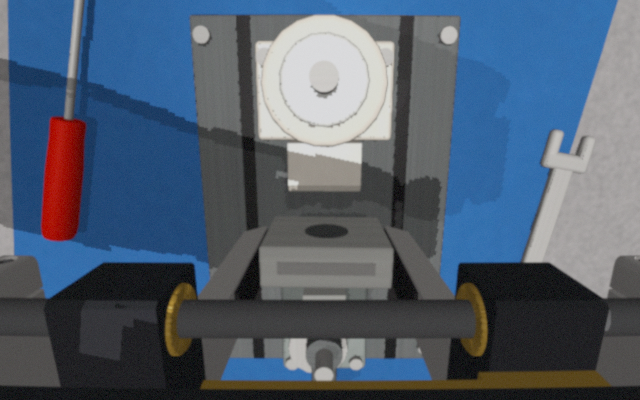

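>>> carry_out --deltas '[{"x":0,"y":0,"z":0.6,"wx":0,"wy":0,"wz":0,"jaw":50},{"x":0,"y":0,"z":0.6,"wx":0,"wy":0,"wz":0,"jaw":50},{"x":0,"y":0,"z":0.6,"wx":0,"wy":0,"wz":0,"jaw":50},{"x":0,"y":0,"z":0.6,"wx":0,"wy":0,"wz":0,"jaw":50},{"x":0,"y":0,"z":0.6,"wx":0,"wy":0,"wz":0,"jaw":50},{"x":0,"y":0,"z":0.5,"wx":0,"wy":0,"wz":0,"jaw":50},{"x":0,"y":0,"z":0,"wx":0,"wy":0,"wz":0,"jaw":50},{"x":0,"y":0,"z":0,"wx":0,"wy":0,"wz":0,"jaw":50}]'

```text
time_s: 33.53
ee_pos: [0.6073, -0.0043, 0.0418]
eef_rot: [-3.141, -0.0, 1.786]
force: [-0.0, 0.2, -1.5]
grip_width: 0.0602
```

```bash
python3 look.py w19
python3 - <<'E'
from h import *
im=ctrl.camera("side"); cv2.imwrite("pics/s19.png",cv2.resize(im[150:300,270:470],None,fx=3.8,fy=3.8,interpolation=cv2.INTER_CUBIC))
E
```

```text
t 33.53 pos [ 0.6073 -0.0043  0.0418] rot [-3.1405 -0.0003  1.7858] F [-0.0025  0.202  -1.4882] w 0.0602 q [-0.0674  0.5993  1.4947 -0.      1.0487 -0.2824]
```

View pics/s19.png

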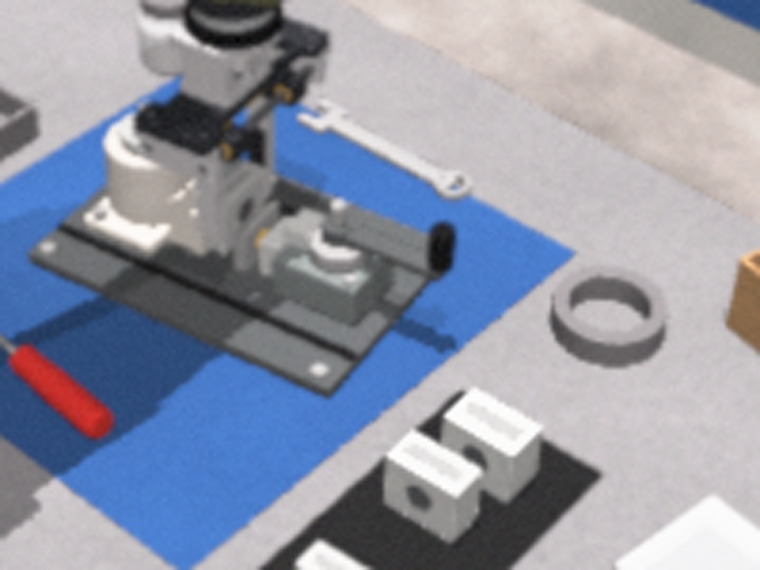

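>>> carry_out --deltas '[{"x":0,"y":0,"z":-0.6,"wx":0,"wy":0,"wz":0,"jaw":50},{"x":0,"y":0,"z":-1,"wx":0,"wy":0,"wz":0,"jaw":50},{"x":0,"y":0,"z":-1,"wx":0,"wy":0,"wz":0,"jaw":50},{"x":0,"y":0,"z":-1,"wx":0,"wy":0,"wz":0,"jaw":50},{"x":0,"y":0,"z":-1,"wx":0,"wy":0,"wz":0,"jaw":50},{"x":0,"y":0,"z":-1,"wx":0,"wy":0,"wz":0,"jaw":50},{"x":0,"y":0,"z":-0.6,"wx":0,"wy":0,"wz":0,"jaw":50}]'

```text
time_s: 34.22
ee_pos: [0.6082, -0.0044, 0.1704]
eef_rot: [3.138, 0.001, 1.786]
force: [-0.2, -0.6, -1.3]
grip_width: 0.0601
```

Run:
```python
from h import *
st(); plan([.4532,-.3077,.165],.1,22,dwz=.1-1.786)
```

```text
t 34.22 pos [ 0.6082 -0.0044  0.1704] rot [3.1376 0.0012 1.7858] F [-0.1792 -0.5756 -1.3046] w 0.0601 q [-0.0674  0.4553  1.3913  0.      1.2909 -0.2824]
0 [-0.6  -0.49  0.01]  wz 0.96
1 [-0.63 -0.44  0.01]  wz 0.96
2 [-0.67 -0.39  0.01]  wz 0.96
3 [-0.69 -0.34  0.01]  wz 0.96
4 [-0.72 -0.29  0.01]  wz 0.96
5 [-0.74 -0.23  0.01]  wz 0.96
6 [-0.75 -0.17  0.01]  wz 0.96
7 [-0.77 -0.12  0.01]  wz 0.96
8 [-0.77 -0.06  0.01]  wz 0.96
9 [-0.77  0.    0.01]  wz 0.96
10 [-0.77  0.06  0.01]  wz 0.96
11 [-0.76  0.12  0.01]  wz 0.96
12 [-0.75  0.18  0.01]  wz 0.96
13 [-0.74  0.24  0.01]  wz 0.96
14 [-0.72  0.29  0.01]  wz 0.96
15 [-0.69  0.35  0.01]  wz 0.96
16 [-0.66  0.4   0.01]  wz 0.96
17 [-0.63  0.45  0.01]  wz 0.96
18 [-0.6   0.49  0.01]  wz 0.96
19 [-0.56  0.54  0.01]  wz 0.96
20 [-0.51  0.58  0.01]  wz 0.96
21 [-0.47  0.62  0.01]  wz 0.96
```

>>> carry_out --deltas '[{"x":-0.6,"y":-0.5,"z":0,"wx":0,"wy":0,"wz":0.96,"jaw":50},{"x":-0.65,"y":-0.45,"z":0,"wx":0,"wy":0,"wz":0.96,"jaw":50},{"x":-0.65,"y":-0.4,"z":0,"wx":0,"wy":0,"wz":0.96,"jaw":50},{"x":-0.7,"y":-0.35,"z":0,"wx":0,"wy":0,"wz":0.96,"jaw":50},{"x":-0.7,"y":-0.3,"z":0,"wx":0,"wy":0,"wz":0.96,"jaw":50},{"x":-0.75,"y":-0.25,"z":0,"wx":0,"wy":0,"wz":0.96,"jaw":50},{"x":-0.75,"y":-0.15,"z":0,"wx":0,"wy":0,"wz":0.96,"jaw":50},{"x":-0.75,"y":-0.1,"z":0,"wx":0,"wy":0,"wz":0.96,"jaw":50},{"x":-0.75,"y":-0.05,"z":0,"wx":0,"wy":0,"wz":0.96,"jaw":50},{"x":-0.75,"y":0,"z":0,"wx":0,"wy":0,"wz":0.96,"jaw":50},{"x":-0.75,"y":0.05,"z":0,"wx":0,"wy":0,"wz":0.96,"jaw":50}]'

```text
time_s: 35.13
ee_pos: [0.5298, -0.1551, 0.1672]
eef_rot: [3.141, -0.0, 0.937]
force: [-0.0, 0.7, -2.4]
grip_width: 0.0601
```

>>> carry_out --deltas '[{"x":-0.75,"y":0.1,"z":0,"wx":0,"wy":0,"wz":0.96,"jaw":50},{"x":-0.75,"y":0.2,"z":0,"wx":0,"wy":0,"wz":0.96,"jaw":50},{"x":-0.75,"y":0.25,"z":0,"wx":0,"wy":0,"wz":0.96,"jaw":50},{"x":-0.7,"y":0.3,"z":0,"wx":0,"wy":0,"wz":0.96,"jaw":50},{"x":-0.7,"y":0.35,"z":0,"wx":0,"wy":0,"wz":0.96,"jaw":50},{"x":-0.65,"y":0.4,"z":0,"wx":0,"wy":0,"wz":0.96,"jaw":50},{"x":-0.6,"y":0.45,"z":0,"wx":0,"wy":0,"wz":0.96,"jaw":50},{"x":-0.6,"y":0.5,"z":0,"wx":0,"wy":0,"wz":0.96,"jaw":50},{"x":-0.55,"y":0.55,"z":0,"wx":0,"wy":0,"wz":0.96,"jaw":50},{"x":-0.5,"y":0.6,"z":0,"wx":0,"wy":0,"wz":0.96,"jaw":50},{"x":0,"y":0,"z":0,"wx":0,"wy":0,"wz":0.96,"jaw":50},{"x":0,"y":0,"z":0,"wx":0,"wy":0,"wz":0,"jaw":50}]'

```text
time_s: 36.13
ee_pos: [0.4611, -0.2933, 0.1671]
eef_rot: [3.141, -0.001, 0.091]
force: [-1.1, -0.0, -2.4]
grip_width: 0.0602
```

```bash
python3 look.py w20
python3 - <<'E'
from h import *
need([.4532,-.3082,.021],.1)
E
```

```text
t 36.13 pos [ 0.4611 -0.2933  0.1671] rot [ 3.1411 -0.0006  0.0913] F [-1.0724 -0.0216 -2.4202] w 0.0602 q [-0.6337  0.3256  1.5793  0.      1.236   0.8458]
now [ 0.4613 -0.2929  0.167 ] shift units xyz [-0.481   0.7209  7.3016] rotvec units [ 0.0052 -0.0065 -0.0394] shift after rot [-0.4795  0.7225  7.3015]
```

View pics/w20.png

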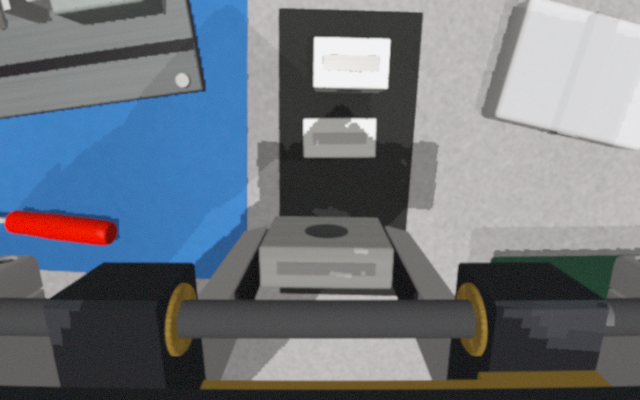

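>>> carry_out --deltas '[{"x":-0.25,"y":0.36,"z":0.6,"wx":0,"wy":0,"wz":0,"jaw":50},{"x":-0.25,"y":0.36,"z":0.8,"wx":0,"wy":0,"wz":0,"jaw":50},{"x":0,"y":0,"z":1,"wx":0,"wy":0,"wz":0,"jaw":50},{"x":0,"y":0,"z":1,"wx":0,"wy":0,"wz":0,"jaw":50},{"x":0,"y":0,"z":1,"wx":0,"wy":0,"wz":0,"jaw":50},{"x":0,"y":0,"z":1,"wx":0,"wy":0,"wz":0,"jaw":50},{"x":0,"y":0,"z":0.8,"wx":0,"wy":0,"wz":0,"jaw":50},{"x":0,"y":0,"z":0.5,"wx":0,"wy":0,"wz":0,"jaw":50},{"x":0,"y":0,"z":0.3,"wx":0,"wy":0,"wz":0,"jaw":50},{"x":0,"y":0,"z":0.2,"wx":0,"wy":0,"wz":0,"jaw":50},{"x":0,"y":0,"z":0,"wx":0,"wy":0,"wz":0,"jaw":50},{"x":0,"y":0,"z":0,"wx":0,"wy":0,"wz":0,"jaw":50}]'

```text
time_s: 37.18
ee_pos: [0.453, -0.3082, 0.023]
eef_rot: [3.141, -0.001, 0.097]
force: [-0.2, 0.1, -1.6]
grip_width: 0.0598
```

Run:
```python
from h import *
st()
```

```text
t 37.18 pos [ 0.453  -0.3082  0.023 ] rot [ 3.141  -0.0006  0.0967] F [-0.1561  0.0506 -1.5874] w 0.0598 q [-0.6642  0.5152  1.6857 -0.      0.9399  0.8099]
```

>>> carry_out --deltas '[{"x":0,"y":0,"z":0.16,"wx":0,"wy":0,"wz":0,"jaw":50},{"x":0,"y":0,"z":0,"wx":0,"wy":0,"wz":0,"jaw":85},{"x":0,"y":0,"z":0,"wx":0,"wy":0,"wz":0,"jaw":85},{"x":0,"y":0,"z":0,"wx":0,"wy":0,"wz":0,"jaw":85},{"x":0,"y":0,"z":0,"wx":0,"wy":0,"wz":0,"jaw":85},{"x":0,"y":0,"z":-1,"wx":0,"wy":0,"wz":0,"jaw":85},{"x":0,"y":0,"z":-1,"wx":0,"wy":0,"wz":0,"jaw":85},{"x":0,"y":0,"z":-1,"wx":0,"wy":0,"wz":0,"jaw":85},{"x":-1,"y":0.15,"z":-1,"wx":0,"wy":0,"wz":0,"jaw":85},{"x":-1,"y":0.15,"z":-0.5,"wx":0,"wy":0,"wz":-0.25,"jaw":85},{"x":-0.95,"y":0.15,"z":0,"wx":0,"wy":0,"wz":0,"jaw":85},{"x":0,"y":0,"z":0,"wx":0,"wy":0,"wz":0,"jaw":85}]'

```text
time_s: 38.18
ee_pos: [0.3932, -0.3238, 0.1101]
eef_rot: [3.141, -0.0, 0.115]
force: [0.3, 0.5, -0.3]
grip_width: 0.0798
```

```bash
python3 look.py w21 spacer26_c spacer20_c
python3 - <<'E'
from h import *
need([.3954,-.3228,.018],.118)
E
```

```text
t 38.18 pos [ 0.3932 -0.3238  0.1101] rot [ 3.1406 -0.0004  0.1148] F [ 0.2717  0.4742 -0.2597] w 0.0798 q [-0.7606  0.3126  1.7414 -0.0004  1.0866  0.6955]
spacer26_c (326.5, 202.9) 0.92 [ 0.3948 -0.3235  0.028 ]
spacer20_c (314.7, 117.5) 0.58 [ 0.4569 -0.3078  0.028 ]
now [ 0.3954 -0.323   0.1093] shift units xyz [-0.0022 -0.0098  4.5652] rotvec units [ 0.0017 -0.0031 -0.0275] shift after rot [-0.0011 -0.0091  4.5652]
```

View pics/w21.png

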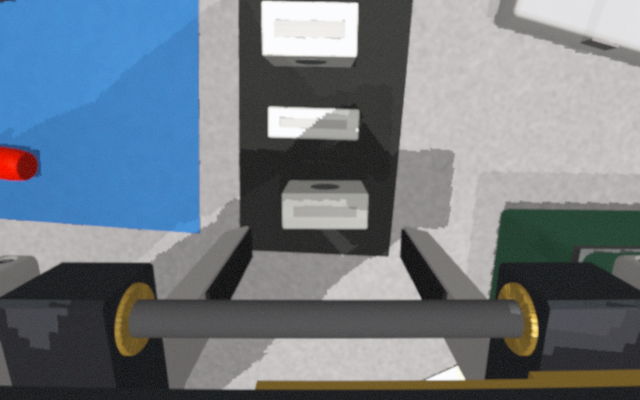

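Run:
```python
from h import *
S=par("scene"); W=par("wrist")
for uv in [(183,212),(160,177)]:
    for z in (0,.1): print(uv,z,onz(S,uv,z))
for uv in [(500,208),(500,300),(575,248)]:
    for z in (0,.1): print(uv,z,onz(W,uv,z))
```

```text
(183, 212) 0 [ 0.318 -0.458  0.   ]
(183, 212) 0.1 [ 0.4069 -0.4512  0.1   ]
(160, 177) 0 [ 0.0896 -0.5031  0.    ]
(160, 177) 0.1 [ 0.1981 -0.4925  0.1   ]
(500, 208) 0 [ 0.4028 -0.4704  0.    ]
(500, 208) 0.1 [ 0.4234 -0.4163  0.1   ]
(500, 300) 0 [ 0.3181 -0.4906  0.    ]
(500, 300) 0.1 [ 0.3681 -0.4295  0.1   ]
(575, 248) 0 [ 0.3748 -0.5453  0.    ]
(575, 248) 0.1 [ 0.4051 -0.4653  0.1   ]
```

>>> carry_out --deltas '[{"x":0,"y":0,"z":0.8,"wx":0,"wy":0,"wz":0,"jaw":80},{"x":0,"y":0,"z":0.8,"wx":0,"wy":0,"wz":0,"jaw":80},{"x":0,"y":0,"z":0.8,"wx":0,"wy":0,"wz":0,"jaw":80},{"x":0,"y":0,"z":0.8,"wx":0,"wy":0,"wz":0,"jaw":80},{"x":0,"y":0,"z":0.8,"wx":0,"wy":0,"wz":0,"jaw":80},{"x":0,"y":0,"z":0.5,"wx":0,"wy":0,"wz":0,"jaw":80},{"x":0,"y":0,"z":0,"wx":0,"wy":0,"wz":0,"jaw":50},{"x":0,"y":0,"z":0,"wx":0,"wy":0,"wz":0,"jaw":50},{"x":0,"y":0,"z":0,"wx":0,"wy":0,"wz":0,"jaw":50},{"x":0,"y":0,"z":0,"wx":0,"wy":0,"wz":0,"jaw":50},{"x":0,"y":0,"z":0,"wx":0,"wy":0,"wz":0,"jaw":50},{"x":0,"y":0,"z":0,"wx":0,"wy":0,"wz":0,"jaw":50}]' --squeeze 25

```text
time_s: 39.33
ee_pos: [0.3953, -0.3232, 0.0198]
eef_rot: [3.141, -0.001, 0.116]
force: [0.1, 1.0, 1.4]
grip_width: 0.0598
```

>>> carry_out --deltas '[{"x":0,"y":0,"z":-0.5,"wx":0,"wy":0,"wz":0,"jaw":50},{"x":0,"y":0,"z":-1,"wx":0,"wy":0,"wz":0,"jaw":50},{"x":0,"y":0,"z":-1,"wx":0,"wy":0,"wz":0,"jaw":50},{"x":0,"y":0,"z":-1,"wx":0,"wy":0,"wz":0,"jaw":50},{"x":0,"y":0,"z":-1,"wx":0,"wy":0,"wz":0,"jaw":50},{"x":0,"y":0,"z":-1,"wx":0,"wy":0,"wz":0,"jaw":50},{"x":0,"y":0,"z":-1,"wx":0,"wy":0,"wz":0,"jaw":50},{"x":0,"y":0,"z":-0.7,"wx":0,"wy":0,"wz":0,"jaw":50}]'

```text
time_s: 40.0
ee_pos: [0.3952, -0.3231, 0.166]
eef_rot: [3.14, -0.001, 0.116]
force: [0.8, 0.3, -2.6]
grip_width: 0.06
```

Run:
```python
from h import *
st(); plan([.6068,-.0044,.165],1.784,22,dwz=1.784-.115)
```

```text
t 40.0 pos [ 0.3952 -0.3231  0.166 ] rot [ 3.1399 -0.0014  0.1161] F [ 0.782   0.2637 -2.5786] w 0.06 q [-0.7572  0.248   1.6826 -0.      1.2088  0.6974]
0 [ 0.56 -0.66  0.  ]  wz -0.95
1 [ 0.61 -0.62  0.  ]  wz -0.95
2 [ 0.66 -0.57  0.  ]  wz -0.95
3 [ 0.7  -0.52  0.  ]  wz -0.95
4 [ 0.73 -0.47  0.  ]  wz -0.95
5 [ 0.77 -0.41  0.  ]  wz -0.95
6 [ 0.8  -0.35  0.  ]  wz -0.95
7 [ 0.82 -0.29  0.  ]  wz -0.95
8 [ 0.84 -0.22  0.  ]  wz -0.95
9 [ 0.85 -0.16  0.  ]  wz -0.95
10 [ 0.86 -0.1   0.  ]  wz -0.95
11 [ 0.87 -0.03  0.  ]  wz -0.95
12 [0.87 0.04 0.  ]  wz -0.95
13 [0.86 0.1  0.  ]  wz -0.95
14 [0.85 0.17 0.  ]  wz -0.95
15 [0.84 0.23 0.  ]  wz -0.95
16 [0.82 0.29 0.  ]  wz -0.95
17 [0.79 0.36 0.  ]  wz -0.95
18 [0.76 0.41 0.  ]  wz -0.95
19 [0.73 0.47 0.  ]  wz -0.95
20 [0.69 0.53 0.  ]  wz -0.95
21 [0.65 0.58 0.  ]  wz -0.95
```

>>> carry_out --deltas '[{"x":0.55,"y":-0.65,"z":0,"wx":0,"wy":0,"wz":-0.95,"jaw":50},{"x":0.6,"y":-0.6,"z":0,"wx":0,"wy":0,"wz":-0.95,"jaw":50},{"x":0.65,"y":-0.6,"z":0,"wx":0,"wy":0,"wz":-0.95,"jaw":50},{"x":0.7,"y":-0.5,"z":0,"wx":0,"wy":0,"wz":-0.95,"jaw":50},{"x":0.75,"y":-0.45,"z":0,"wx":0,"wy":0,"wz":-0.95,"jaw":50},{"x":0.75,"y":-0.4,"z":0,"wx":0,"wy":0,"wz":-0.95,"jaw":50},{"x":0.8,"y":-0.35,"z":0,"wx":0,"wy":0,"wz":-0.95,"jaw":50},{"x":0.8,"y":-0.3,"z":0,"wx":0,"wy":0,"wz":-0.95,"jaw":50},{"x":0.85,"y":-0.2,"z":0,"wx":0,"wy":0,"wz":-0.95,"jaw":50},{"x":0.85,"y":-0.15,"z":0,"wx":0,"wy":0,"wz":-0.95,"jaw":50},{"x":0.85,"y":-0.1,"z":0,"wx":0,"wy":0,"wz":-0.95,"jaw":50},{"x":0.85,"y":-0.05,"z":0,"wx":0,"wy":0,"wz":-0.95,"jaw":50}]'

```text
time_s: 41.0
ee_pos: [0.5097, -0.15, 0.1641]
eef_rot: [3.141, -0.0, 1.032]
force: [0.5, 0.7, -2.0]
grip_width: 0.0596
```

>>> carry_out --deltas '[{"x":0.85,"y":0.05,"z":0,"wx":0,"wy":0,"wz":-0.95,"jaw":50},{"x":0.85,"y":0.1,"z":0,"wx":0,"wy":0,"wz":-0.95,"jaw":50},{"x":0.85,"y":0.15,"z":0,"wx":0,"wy":0,"wz":-0.95,"jaw":50},{"x":0.85,"y":0.25,"z":0,"wx":0,"wy":0,"wz":-0.95,"jaw":50},{"x":0.8,"y":0.3,"z":0,"wx":0,"wy":0,"wz":-0.95,"jaw":50},{"x":0.8,"y":0.35,"z":0,"wx":0,"wy":0,"wz":-0.95,"jaw":50},{"x":0.75,"y":0.4,"z":0,"wx":0,"wy":0,"wz":-0.95,"jaw":50},{"x":0.75,"y":0.45,"z":0,"wx":0,"wy":0,"wz":-0.95,"jaw":50},{"x":0.7,"y":0.5,"z":0,"wx":0,"wy":0,"wz":-0.95,"jaw":50},{"x":0,"y":0,"z":0,"wx":0,"wy":0,"wz":-0.95,"jaw":50},{"x":0,"y":0,"z":0,"wx":0,"wy":0,"wz":0,"jaw":50},{"x":0,"y":0,"z":0,"wx":0,"wy":0,"wz":0,"jaw":50}]'

```text
time_s: 42.0
ee_pos: [0.5942, -0.0207, 0.1637]
eef_rot: [3.142, 0.0, 1.786]
force: [-0.2, 0.1, -1.9]
grip_width: 0.0597
```

Run:
```python
from h import *
st(); need([.6068,-.0044,.10],1.784)
```

```text
t 42.0 pos [ 0.5942 -0.0207  0.1637] rot [3.1415 0.0001 1.7859] F [-0.1762  0.0685 -1.9147] w 0.0597 q [-0.0964  0.4335  1.4384 -0.0001  1.2695 -0.3115]
now [ 0.5942 -0.0207  0.1637] shift units xyz [0.6646 0.7897 3.1862] rotvec units [0.0006 0.0019 0.0242] shift after rot [0.6657 0.7886 3.1862]
```

>>> carry_out --deltas '[{"x":0.33,"y":0.4,"z":0.2,"wx":0,"wy":0,"wz":0,"jaw":50},{"x":0.33,"y":0.4,"z":0.6,"wx":0,"wy":0,"wz":0,"jaw":50},{"x":0,"y":0,"z":0.8,"wx":0,"wy":0,"wz":0,"jaw":50},{"x":0,"y":0,"z":0.8,"wx":0,"wy":0,"wz":0,"jaw":50},{"x":0,"y":0,"z":0.3,"wx":0,"wy":0,"wz":0,"jaw":50},{"x":0,"y":0,"z":0,"wx":0,"wy":0,"wz":0,"jaw":50},{"x":0,"y":0,"z":0,"wx":0,"wy":0,"wz":0,"jaw":50}]'

```text
time_s: 42.58
ee_pos: [0.6073, -0.0042, 0.1092]
eef_rot: [-3.141, -0.0, 1.788]
force: [0.2, 0.3, -2.2]
grip_width: 0.0596
```

```bash
python3 look.py w22
python3 - <<'E'
from h import *
need([.6068,-.0044,.031],1.784)
E
```

```text
t 42.58 pos [ 0.6073 -0.0042  0.1092] rot [-3.1413 -0.0001  1.7877] F [ 0.1796  0.2716 -2.2191] w 0.0596 q [-0.0671  0.5159  1.451   0.      1.175  -0.284 ]
now [ 0.6076 -0.0042  0.1098] shift units xyz [ 0.0018 -0.0431  3.9421] rotvec units [0.0097 0.0025 0.0461] shift after rot [ 0.0009 -0.04    3.9422]
```

View pics/w22.png

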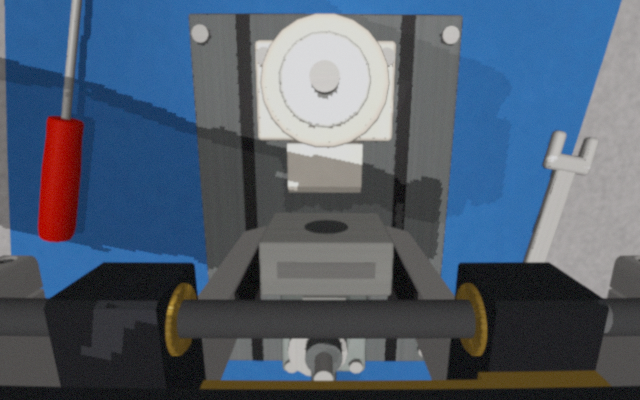

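>>> carry_out --deltas '[{"x":0,"y":0,"z":0.6,"wx":0,"wy":0,"wz":0,"jaw":50},{"x":0,"y":0,"z":0.6,"wx":0,"wy":0,"wz":0,"jaw":50},{"x":0,"y":0,"z":0.5,"wx":0,"wy":0,"wz":0,"jaw":50},{"x":0,"y":0,"z":0.4,"wx":0,"wy":0,"wz":0,"jaw":50},{"x":0,"y":0,"z":0.3,"wx":0,"wy":0,"wz":0,"jaw":50},{"x":0,"y":0,"z":0.2,"wx":0,"wy":0,"wz":0,"jaw":50},{"x":0,"y":0,"z":0,"wx":0,"wy":0,"wz":0,"jaw":50}]'

```text
time_s: 43.22
ee_pos: [0.6068, -0.0043, 0.0562]
eef_rot: [-3.14, -0.0, 1.788]
force: [-0.0, -0.5, -2.0]
grip_width: 0.0599
```

>>> carry_out --deltas '[{"x":0,"y":0,"z":0.2,"wx":0,"wy":0,"wz":0,"jaw":50},{"x":0,"y":0,"z":0.2,"wx":0,"wy":0,"wz":0,"jaw":50},{"x":0,"y":0,"z":0.2,"wx":0,"wy":0,"wz":0,"jaw":50}]'

```text
time_s: 43.47
ee_pos: [0.6073, -0.0043, 0.0452]
eef_rot: [3.141, 0.0, 1.788]
force: [0.7, -0.8, -3.1]
grip_width: 0.0597
```

>>> carry_out --deltas '[{"x":0.05,"y":0,"z":0.2,"wx":0,"wy":0,"wz":0,"jaw":50},{"x":0.05,"y":0,"z":0,"wx":0,"wy":0,"wz":0,"jaw":50},{"x":0,"y":0,"z":0,"wx":0,"wy":0,"wz":0,"jaw":50},{"x":0,"y":0,"z":0,"wx":0,"wy":0,"wz":0,"jaw":50}]'

```text
time_s: 43.8
ee_pos: [0.6068, -0.0023, 0.0414]
eef_rot: [3.141, -0.0, 1.788]
force: [0.5, 0.5, -1.9]
grip_width: 0.0597
```

>>> carry_out --deltas '[{"x":0.05,"y":0,"z":0,"wx":0,"wy":0,"wz":0,"jaw":50},{"x":0,"y":0,"z":0,"wx":0,"wy":0,"wz":0,"jaw":50}]'

```text
time_s: 43.97
ee_pos: [0.6068, -0.0021, 0.0415]
eef_rot: [3.141, 0.001, 1.788]
force: [2.5, -5.9, -4.5]
grip_width: 0.0604
```

>>> carry_out --deltas '[{"x":0.05,"y":0,"z":0,"wx":0,"wy":0,"wz":0,"jaw":50},{"x":0,"y":0,"z":0,"wx":0,"wy":0,"wz":0,"jaw":50}]'

```text
time_s: 44.13
ee_pos: [0.6068, -0.002, 0.0415]
eef_rot: [3.141, 0.003, 1.788]
force: [2.7, -11.7, -5.0]
grip_width: 0.0604
```

>>> carry_out --deltas '[{"x":-0.2,"y":0,"z":0,"wx":0,"wy":0,"wz":0,"jaw":50},{"x":-0.075,"y":0,"z":0,"wx":0,"wy":0,"wz":0,"jaw":50},{"x":0,"y":0,"z":0,"wx":0,"wy":0,"wz":0,"jaw":50},{"x":0,"y":0,"z":0,"wx":0,"wy":0,"wz":0,"jaw":50}]'

```text
time_s: 44.47
ee_pos: [0.6075, -0.0057, 0.0413]
eef_rot: [3.141, -0.0, 1.788]
force: [0.8, 1.1, -1.8]
grip_width: 0.06
```

>>> carry_out --deltas '[{"x":-0.05,"y":0,"z":0,"wx":0,"wy":0,"wz":0,"jaw":50},{"x":0,"y":0,"z":0,"wx":0,"wy":0,"wz":0,"jaw":50}]'

```text
time_s: 44.63
ee_pos: [0.6077, -0.0067, 0.0413]
eef_rot: [3.141, -0.0, 1.788]
force: [0.0, -0.3, -1.8]
grip_width: 0.0596
```

>>> carry_out --deltas '[{"x":-0.05,"y":0,"z":0,"wx":0,"wy":0,"wz":0,"jaw":50},{"x":0,"y":0,"z":0,"wx":0,"wy":0,"wz":0,"jaw":50}]'

```text
time_s: 44.8
ee_pos: [0.6079, -0.0074, 0.0413]
eef_rot: [3.142, -0.001, 1.788]
force: [-0.6, 3.6, -0.4]
grip_width: 0.0599
```

>>> carry_out --deltas '[{"x":0.12,"y":0,"z":0,"wx":0,"wy":0,"wz":0,"jaw":50},{"x":0.1,"y":0,"z":0,"wx":0,"wy":0,"wz":0,"jaw":50},{"x":0,"y":0,"z":0.2,"wx":0,"wy":0,"wz":0,"jaw":50},{"x":0,"y":0,"z":0.2,"wx":0,"wy":0,"wz":0,"jaw":50},{"x":0,"y":0,"z":0.15,"wx":0,"wy":0,"wz":0,"jaw":50},{"x":0,"y":0,"z":0,"wx":0,"wy":0,"wz":0,"jaw":50},{"x":0,"y":0,"z":0,"wx":0,"wy":0,"wz":0,"jaw":50}]'

```text
time_s: 45.38
ee_pos: [0.6068, -0.0035, 0.0299]
eef_rot: [-3.141, -0.0, 1.788]
force: [0.2, -0.9, -1.9]
grip_width: 0.0601
```

>>> carry_out --deltas '[{"x":0,"y":0,"z":0.06,"wx":0,"wy":0,"wz":0,"jaw":50},{"x":0,"y":0,"z":0,"wx":0,"wy":0,"wz":0,"jaw":50}]'

```text
time_s: 45.55
ee_pos: [0.607, -0.0035, 0.029]
eef_rot: [-3.142, 0.0, 1.788]
force: [0.2, 0.1, -2.2]
grip_width: 0.06
```

>>> carry_out --deltas '[{"x":0,"y":0,"z":0,"wx":0,"wy":0,"wz":0,"jaw":80},{"x":0,"y":0,"z":0,"wx":0,"wy":0,"wz":0,"jaw":80},{"x":0,"y":0,"z":0,"wx":0,"wy":0,"wz":0,"jaw":80},{"x":0,"y":0,"z":0,"wx":0,"wy":0,"wz":0,"jaw":80},{"x":0,"y":0,"z":-0.5,"wx":0,"wy":0,"wz":0,"jaw":80},{"x":0,"y":0,"z":-1,"wx":0,"wy":0,"wz":0,"jaw":80},{"x":0,"y":0,"z":-1,"wx":0,"wy":0,"wz":0,"jaw":80},{"x":0,"y":0,"z":-1,"wx":0,"wy":0,"wz":0,"jaw":80},{"x":0,"y":0,"z":-1,"wx":0,"wy":0,"wz":0,"jaw":80},{"x":0,"y":0,"z":-1,"wx":0,"wy":0,"wz":0,"jaw":80},{"x":0,"y":0,"z":-1,"wx":0,"wy":0,"wz":0,"jaw":80},{"x":-0.7,"y":0,"z":-0.5,"wx":0,"wy":0,"wz":0,"jaw":80}]'

```text
time_s: 46.55
ee_pos: [0.6105, -0.0159, 0.1727]
eef_rot: [3.138, 0.001, 1.79]
force: [0.1, 0.5, 0.4]
grip_width: 0.075
```

>>> carry_out --deltas '[{"x":-1,"y":0.1,"z":0,"wx":0,"wy":0,"wz":0,"jaw":60},{"x":-1,"y":0.1,"z":0,"wx":0,"wy":0,"wz":0,"jaw":60},{"x":0,"y":0,"z":0,"wx":0,"wy":0,"wz":0,"jaw":60},{"x":0,"y":0,"z":0,"wx":0,"wy":0,"wz":0,"jaw":60}]'

```text
time_s: 46.88
ee_pos: [0.6225, -0.0566, 0.1689]
eef_rot: [-3.141, -0.0, 1.786]
force: [0.6, -0.2, 0.6]
grip_width: 0.0569
```

```bash
python3 look.py w23 spacer26_c pad_face lever_axis
python3 - <<'E'
import numpy as np,cv2
im=np.load("w23.npy"); cv2.imwrite("pics/w23z.png",cv2.resize(im[50:180,260:390],None,fx=4.6,fy=4.6,interpolation=cv2.INTER_CUBIC))
E
```

```text
t 46.88 pos [ 0.6225 -0.0566  0.1689] rot [-3.1412 -0.0001  1.7865] F [ 0.623  -0.171   0.6044] w 0.0569 q [-0.1493  0.4967  1.3342 -0.      1.311  -0.365 ]
spacer26_c (319.9, 129.7) 0.87 [ 0.6056 -0.0043  0.028 ]
pad_face (317.8, 148.8) 0.92 [ 0.6073 -0.0204  0.037 ]
lever_axis (318.7, 246.3) 0.91 [ 0.6249 -0.0951  0.073 ]
```

View pics/w23.png

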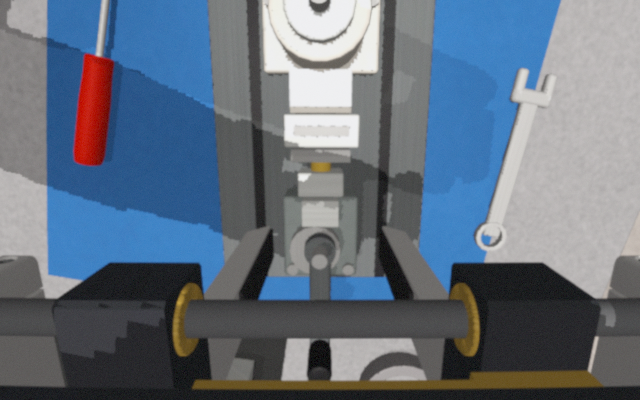

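View pics/w23z.png

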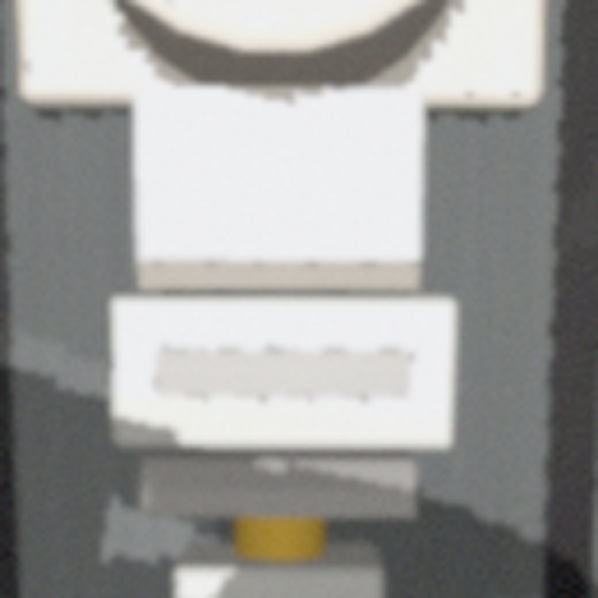

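Run:
```python
from h import *
need([.646,-.1875,.14],1.786)
```

```text
now [ 0.6224 -0.0548  0.169 ] shift units xyz [-6.734  -0.2811  1.4513] rotvec units [-0.0023 -0.0012  0.0357] shift after rot [-6.7347 -0.2621  1.4519]
```

>>> carry_out --deltas '[{"x":-1,"y":-0.04,"z":0,"wx":0,"wy":0,"wz":0,"jaw":60},{"x":-1,"y":-0.04,"z":0,"wx":0,"wy":0,"wz":0,"jaw":60},{"x":-1,"y":-0.04,"z":0,"wx":0,"wy":0,"wz":0,"jaw":60},{"x":-1,"y":-0.04,"z":0.2,"wx":0,"wy":0,"wz":0,"jaw":60},{"x":-1,"y":-0.04,"z":0.2,"wx":0,"wy":0,"wz":0,"jaw":60},{"x":-1,"y":-0.04,"z":0.3,"wx":0,"wy":0,"wz":0,"jaw":60},{"x":-0.7,"y":-0.04,"z":0.3,"wx":0,"wy":0,"wz":0,"jaw":60},{"x":0,"y":0,"z":0,"wx":0,"wy":0,"wz":0,"jaw":60},{"x":0,"y":0,"z":0,"wx":0,"wy":0,"wz":0,"jaw":60}]'

```text
time_s: 47.83
ee_pos: [0.6457, -0.1871, 0.1485]
eef_rot: [-3.141, -0.001, 1.788]
force: [-0.1, -0.5, -0.2]
grip_width: 0.0567
```

```bash
python3 look.py w24 lever_knob lever_axis
python3 - <<'E'
from h import *
need([.646,-.1875,.092],1.786)
E
```

```text
t 47.83 pos [ 0.6457 -0.1871  0.1485] rot [-3.1407 -0.0007  1.7878] F [-0.0552 -0.5035 -0.2295] w 0.0567 q [-0.3365  0.6213  1.1916  0.0002  1.3298 -0.5536]
lever_knob (323.0, 214.8) 0.76 [ 0.6436 -0.186   0.0965]
lever_axis (323.4, 79.1) 0.91 [ 0.6244 -0.098   0.073 ]
now [ 0.6461 -0.1862  0.1496] shift units xyz [-0.0605 -0.0227  2.879 ] rotvec units [0.0068 0.0022 0.0418] shift after rot [-0.0611 -0.0209  2.879 ]
```

View pics/w24.png

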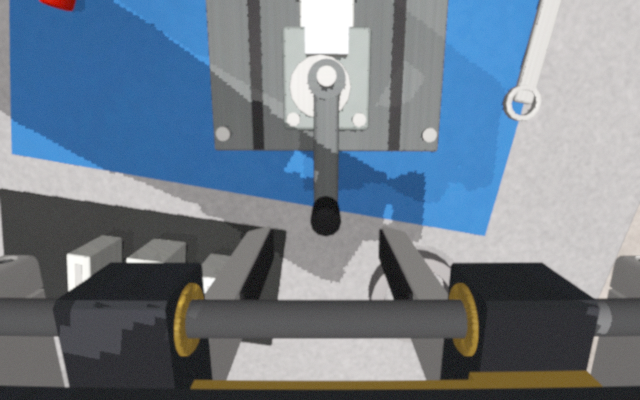

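>>> carry_out --deltas '[{"x":0,"y":0,"z":0.8,"wx":0,"wy":0,"wz":0,"jaw":60},{"x":0,"y":0,"z":0.8,"wx":0,"wy":0,"wz":0,"jaw":60},{"x":0,"y":0,"z":0.8,"wx":0,"wy":0,"wz":0,"jaw":60},{"x":0,"y":0,"z":0.4,"wx":0,"wy":0,"wz":0,"jaw":27},{"x":0,"y":0,"z":0,"wx":0,"wy":0,"wz":0,"jaw":27},{"x":0,"y":0,"z":0,"wx":0,"wy":0,"wz":0,"jaw":27},{"x":0,"y":0,"z":0,"wx":0,"wy":0,"wz":0,"jaw":27},{"x":0,"y":0,"z":0,"wx":0,"wy":0,"wz":0,"jaw":27},{"x":0,"y":0,"z":0,"wx":0,"wy":0,"wz":0,"jaw":27}]'

```text
time_s: 48.73
ee_pos: [0.6463, -0.1874, 0.094]
eef_rot: [3.141, 0.001, 1.788]
force: [0.2, 0.6, -0.9]
grip_width: 0.0255
```

```bash
cat >> h.py <<'E'
def arc(axis,th1,n,r=.09,fy=.2135):
    """TCP about axis; current angle from TCP; jaw tangential"""
    p,M,o=T(); axis=np.array(axis)
    def pos(th): 
        fx,fyy=-np.sin(th)*r,-np.cos(th)*r
        return axis+np.array([np.cos(fy)*fx-np.sin(fy)*fyy,np.sin(fy)*fx+np.cos(fy)*fyy])
    d=p[:2]-axis; ex=np.array([np.cos(fy),np.sin(fy)]); ey=np.array([-ex[1],ex[0]])
    th0=np.arctan2(-d@ex,-d@ey); print("th0",th0,"r",np.linalg.norm(d),"yaw th",np.pi/2+fy-o["eef_rot"][2])
    prev=p[:2]; y=o["eef_rot"][2]; yend=np.pi/2+fy-th1
    for i in range(n):
        th=th0+(th1-th0)*(i+1)/n; q=pos(th); s=np.r_[q-prev,0]
        print(i,round(th,3),np.round(R.from_euler("xyz",[np.pi,0,y]).as_matrix().T@s/0.02,3)[:2],"wz",round((y-(y+(yend-o['eef_rot'][2])/n))/.08,2)); y+=(yend-o['eef_rot'][2])/n; prev=q
E
python3 - <<'E'
from h import *
st(); arc([.626,-.097],1.0,12)
E
```

```text
t 48.73 pos [ 0.6463 -0.1874  0.094 ] rot [3.1405 0.0007 1.7882] F [ 0.1838  0.643  -0.8597] w 0.0255 q [-0.3367  0.6711  1.2422  0.      1.227  -0.5541]
th0 -0.007025138224089462 r 0.09265888808521601 yaw th -0.0039406582519612154
0 0.077 [ 0.148 -0.378] wz 1.05
1 0.161 [ 0.015 -0.377] wz 1.05
2 0.245 [ 0.015 -0.377] wz 1.05
3 0.329 [ 0.015 -0.377] wz 1.05
4 0.413 [ 0.015 -0.377] wz 1.05
5 0.496 [ 0.015 -0.377] wz 1.05
6 0.58 [ 0.015 -0.377] wz 1.05
7 0.664 [ 0.015 -0.377] wz 1.05
8 0.748 [ 0.015 -0.377] wz 1.05
9 0.832 [ 0.016 -0.377] wz 1.05
10 0.916 [ 0.016 -0.377] wz 1.05
11 1.0 [ 0.016 -0.377] wz 1.05
```

>>> carry_out --deltas '[{"x":0.1,"y":-0.36,"z":0,"wx":0,"wy":0,"wz":1,"jaw":27},{"x":0.015,"y":-0.36,"z":0,"wx":0,"wy":0,"wz":1,"jaw":27},{"x":0.015,"y":-0.36,"z":0,"wx":0,"wy":0,"wz":1,"jaw":27},{"x":0.015,"y":-0.36,"z":0,"wx":0,"wy":0,"wz":1,"jaw":27},{"x":0.015,"y":-0.36,"z":0,"wx":0,"wy":0,"wz":1,"jaw":27},{"x":0.015,"y":-0.36,"z":0,"wx":0,"wy":0,"wz":1,"jaw":27},{"x":0.015,"y":-0.36,"z":0,"wx":0,"wy":0,"wz":1,"jaw":27},{"x":0.015,"y":-0.36,"z":0,"wx":0,"wy":0,"wz":1,"jaw":27},{"x":0.015,"y":-0.36,"z":0,"wx":0,"wy":0,"wz":1,"jaw":27},{"x":0.015,"y":-0.36,"z":0,"wx":0,"wy":0,"wz":1,"jaw":27},{"x":0.015,"y":-0.36,"z":0,"wx":0,"wy":0,"wz":1,"jaw":27},{"x":0.015,"y":-0.36,"z":0,"wx":0,"wy":0,"wz":1,"jaw":27}]'

```text
time_s: 49.73
ee_pos: [0.5654, -0.1641, 0.0937]
eef_rot: [3.14, -0.001, 0.824]
force: [3.0, -1.0, -0.5]
grip_width: 0.0254
```

>>> carry_out --deltas '[{"x":0,"y":0,"z":0,"wx":0,"wy":0,"wz":0,"jaw":27},{"x":0,"y":0,"z":0,"wx":0,"wy":0,"wz":0,"jaw":27}]'

```text
time_s: 49.9
ee_pos: [0.5655, -0.164, 0.0936]
eef_rot: [3.141, -0.0, 0.831]
force: [0.1, 0.1, 0.3]
grip_width: 0.0251
```

```bash
python3 look.py w25 lever_axis
python3 - <<'E'
from h import *
arc([.626,-.097],1.36,5)
E
```

```text
t 49.9 pos [ 0.5655 -0.164   0.0936] rot [ 3.141  -0.0003  0.8308] F [0.0748 0.084  0.3258] w 0.0251 q [-0.3445  0.4951  1.5225  0.      1.1234  0.3954]
lever_axis (326.3, 70.3) 0.82 [ 0.6265 -0.097   0.073 ]
lever_axis (328.6, 242.7) 0.45 [ 0.5616 -0.1701  0.073 ]
th0 0.946161505156178 r 0.09038019404184457 yaw th 0.9536403530437341
0 1.029 [ 0.032 -0.372] wz 1.02
1 1.112 [ 0.013 -0.372] wz 1.02
2 1.194 [ 0.014 -0.372] wz 1.02
3 1.277 [ 0.014 -0.372] wz 1.02
4 1.36 [ 0.015 -0.372] wz 1.02
```

View pics/w25.png

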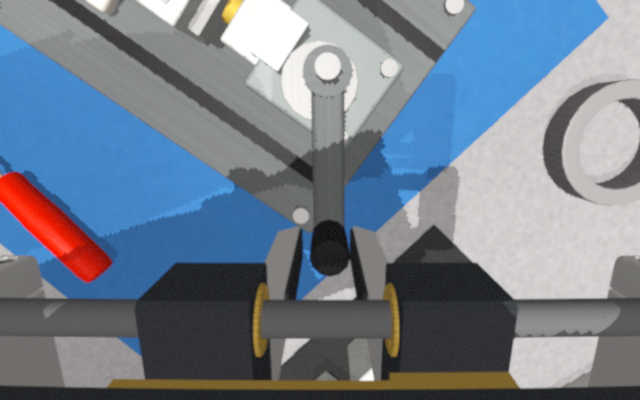

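>>> carry_out --deltas '[{"x":0.03,"y":-0.36,"z":0,"wx":0,"wy":0,"wz":1,"jaw":27},{"x":0.015,"y":-0.36,"z":0,"wx":0,"wy":0,"wz":1,"jaw":27},{"x":0.015,"y":-0.36,"z":0,"wx":0,"wy":0,"wz":1,"jaw":27},{"x":0.015,"y":-0.36,"z":0,"wx":0,"wy":0,"wz":1,"jaw":27},{"x":0.015,"y":-0.36,"z":0,"wx":0,"wy":0,"wz":1,"jaw":27},{"x":0,"y":-0.1,"z":0,"wx":0,"wy":0,"wz":0.3,"jaw":27},{"x":0,"y":0,"z":0,"wx":0,"wy":0,"wz":0,"jaw":27},{"x":0,"y":0,"z":0,"wx":0,"wy":0,"wz":0,"jaw":27}]'

```text
time_s: 50.67
ee_pos: [0.5439, -0.1331, 0.0931]
eef_rot: [-3.142, -0.0, 0.407]
force: [0.8, -0.8, -0.9]
grip_width: 0.0253
```

Run:
```python
from h import *
st(); arc([.626,-.097],1.4,1)
```

```text
t 50.67 pos [ 0.5439 -0.1331  0.0931] rot [-3.1415 -0.0001  0.4066] F [ 0.8017 -0.8101 -0.857 ] w 0.0253 q [-0.3054  0.4378  1.6097  0.0001  1.0941  0.8587]
th0 1.3705815866275493 r 0.08970349904860651 yaw th 1.3777364311957983
0 1.4 [-0.014 -0.132] wz 0.28
```

>>> carry_out --deltas '[{"x":0,"y":0,"z":0,"wx":0,"wy":0,"wz":0,"jaw":55},{"x":0,"y":0,"z":0,"wx":0,"wy":0,"wz":0,"jaw":55},{"x":0,"y":0,"z":0,"wx":0,"wy":0,"wz":0,"jaw":55},{"x":0,"y":0,"z":-0.6,"wx":0,"wy":0,"wz":0,"jaw":55},{"x":0,"y":0,"z":-1,"wx":0,"wy":0,"wz":0,"jaw":55},{"x":0,"y":0,"z":-1,"wx":0,"wy":0,"wz":0,"jaw":55},{"x":0,"y":0,"z":-1,"wx":0,"wy":0,"wz":0,"jaw":55},{"x":0,"y":0,"z":-0.5,"wx":0,"wy":0,"wz":0,"jaw":55},{"x":0,"y":0,"z":0,"wx":0,"wy":0,"wz":0,"jaw":55}]'

```text
time_s: 51.42
ee_pos: [0.5445, -0.1332, 0.1778]
eef_rot: [3.139, -0.003, 0.404]
force: [0.5, 0.5, 0.0]
grip_width: 0.0515
```

Run:
```python
from h import *
st(); plan([.622,-.058,.168],1.786,18,dwz=1.786-.407)
```

```text
t 51.42 pos [ 0.5445 -0.1332  0.1778] rot [ 3.1388 -0.0032  0.4044] F [0.4548 0.4756 0.0261] w 0.0515 q [-0.3053  0.3442  1.5284  0.      1.2647  0.8611]
0 [ 0.28 -0.11  0.03]  wz -0.96
1 [ 0.29 -0.09  0.03]  wz -0.96
2 [ 0.29 -0.06  0.03]  wz -0.96
3 [ 0.3  -0.04  0.03]  wz -0.96
4 [ 0.3  -0.02  0.03]  wz -0.96
5 [0.3  0.01 0.03]  wz -0.96
6 [0.3  0.03 0.03]  wz -0.96
7 [0.3  0.05 0.03]  wz -0.96
8 [0.29 0.07 0.03]  wz -0.96
9 [0.28 0.1  0.03]  wz -0.96
10 [0.28 0.12 0.03]  wz -0.96
11 [0.27 0.14 0.03]  wz -0.96
12 [0.26 0.16 0.03]  wz -0.96
13 [0.24 0.18 0.03]  wz -0.96
14 [0.23 0.19 0.03]  wz -0.96
15 [0.21 0.21 0.03]  wz -0.96
16 [0.2  0.23 0.03]  wz -0.96
17 [0.18 0.24 0.03]  wz -0.96
```

>>> carry_out --deltas '[{"x":0.3,"y":-0.1,"z":0.03,"wx":0,"wy":0,"wz":-0.96,"jaw":60},{"x":0.3,"y":-0.1,"z":0.03,"wx":0,"wy":0,"wz":-0.96,"jaw":60},{"x":0.3,"y":-0.05,"z":0.03,"wx":0,"wy":0,"wz":-0.96,"jaw":60},{"x":0.3,"y":-0.05,"z":0.03,"wx":0,"wy":0,"wz":-0.96,"jaw":60},{"x":0.3,"y":0,"z":0.03,"wx":0,"wy":0,"wz":-0.96,"jaw":60},{"x":0.3,"y":0,"z":0.03,"wx":0,"wy":0,"wz":-0.96,"jaw":60},{"x":0.3,"y":0.05,"z":0.03,"wx":0,"wy":0,"wz":-0.96,"jaw":60},{"x":0.3,"y":0.05,"z":0.03,"wx":0,"wy":0,"wz":-0.96,"jaw":60},{"x":0.3,"y":0.05,"z":0.03,"wx":0,"wy":0,"wz":-0.96,"jaw":60},{"x":0.3,"y":0.1,"z":0.03,"wx":0,"wy":0,"wz":-0.96,"jaw":60},{"x":0.3,"y":0.1,"z":0.03,"wx":0,"wy":0,"wz":-0.96,"jaw":60}]'

```text
time_s: 52.33
ee_pos: [0.5918, -0.0854, 0.1672]
eef_rot: [-3.14, 0.0, 1.253]
force: [-0.2, -0.1, 0.1]
grip_width: 0.0568
```

>>> carry_out --deltas '[{"x":0.25,"y":0.15,"z":0.03,"wx":0,"wy":0,"wz":-0.96,"jaw":60},{"x":0.25,"y":0.15,"z":0.03,"wx":0,"wy":0,"wz":-0.96,"jaw":60},{"x":0.25,"y":0.2,"z":0.03,"wx":0,"wy":0,"wz":-0.96,"jaw":60},{"x":0.25,"y":0.2,"z":0.03,"wx":0,"wy":0,"wz":-0.96,"jaw":60},{"x":0.2,"y":0.2,"z":0.03,"wx":0,"wy":0,"wz":-0.96,"jaw":60},{"x":0.2,"y":0.2,"z":0.03,"wx":0,"wy":0,"wz":-0.96,"jaw":60},{"x":0.2,"y":0.25,"z":0,"wx":0,"wy":0,"wz":-0.96,"jaw":60},{"x":0,"y":0,"z":0,"wx":0,"wy":0,"wz":0,"jaw":60},{"x":0,"y":0,"z":0,"wx":0,"wy":0,"wz":0,"jaw":60}]'

```text
time_s: 53.08
ee_pos: [0.6217, -0.056, 0.1639]
eef_rot: [-3.14, -0.0, 1.785]
force: [-0.8, 0.2, -0.1]
grip_width: 0.0566
```

```bash
python3 look.py w26 spacer26_c pad_face lever_axis lever_knob
python3 - <<'E'
import numpy as np,cv2
im=np.load("w26.npy"); cv2.imwrite("pics/w26z.png",cv2.resize(im[50:180,250:390],None,fx=4.6,fy=4.6,interpolation=cv2.INTER_CUBIC))
E
```

```text
t 53.08 pos [ 0.6217 -0.056   0.1639] rot [-3.1403 -0.0005  1.7846] F [-0.8046  0.1895 -0.1007] w 0.0566 q [-0.1485  0.4996  1.3419 -0.      1.3015 -0.3623]
spacer26_c (320.1, 128.2) 0.57 [ 0.6047 -0.0021  0.028 ]
pad_face (323.5, 143.4) 0.56 [ 0.6103 -0.0137  0.037 ]
lever_axis (319.3, 251.5) 0.6 [ 0.625  -0.0969  0.073 ]
lever_knob (204.1, 284.4) 0.74 [ 0.543  -0.1327  0.0965]
```

View pics/w26.png

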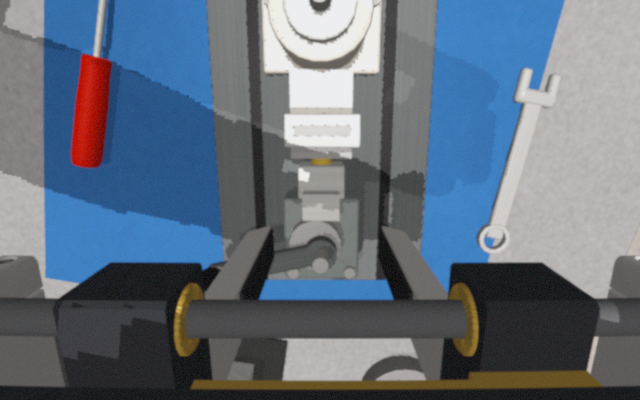

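View pics/w26z.png

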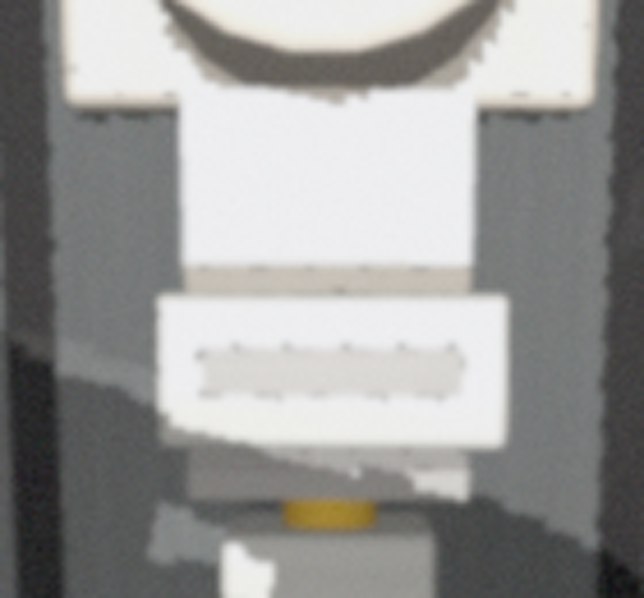

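Run:
```python
from h import *
im=ctrl.camera("side"); cv2.imwrite("pics/s27.png",cv2.resize(im[130:350,180:450],None,fx=2.7,fy=2.7,interpolation=cv2.INTER_CUBIC))
im=ctrl.camera("scene"); cv2.imwrite("pics/c27.png",cv2.resize(im[130:310,180:440],None,fx=3,fy=3,interpolation=cv2.INTER_CUBIC))
```

```text
(no output)
```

View pics/s27.png

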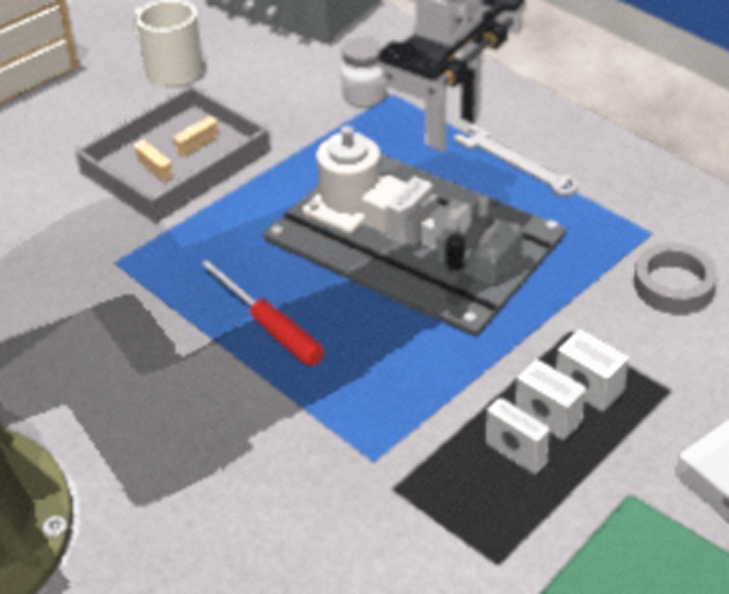

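View pics/c27.png

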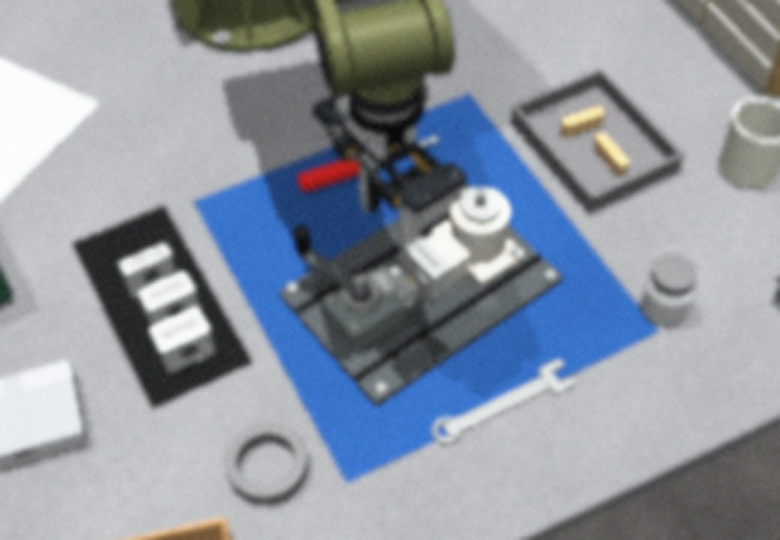

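Run:
```python
from h import *
st(); print(ctrl.hand_in())
```

```text
t 53.43 pos [ 0.6219 -0.0563  0.1649] rot [3.1415 0.0001 1.7857] F [-0.3389  1.0053 -0.129 ] w 0.0567 q [-0.1489  0.4984  1.3411 -0.      1.3019 -0.3637]
the job is handed in; nothing more can be done
None
```

I handed the job in at 53 s, with the 26 mm spacer clamped between the faces and both offcuts in the tray. I never physically tried the 32 and 38 mm spacers.

**What I did**
- I swung the lever to its open stop and moved the two offcuts I found into the tray, one from the gap and one from beside it. The first grip on the one beside came up empty because I lifted before the jaws had closed; the second worked.
- I lowered the 20 mm spacer into the gap with the lever open, where it went in with no resistance, and put it back on the mat.
- I then lowered the 26 mm spacer, which also went in freely, and left it on the bed in the middle of the faces.
- I turned the lever to about 1.36 rad.

**Why I skipped the 32 mm and 38 mm**
- I judged them too thick from the gap size:
  - the camera put the gap at 30.1 mm;
  - nudging the 26 mm spacer against each face gave about 30.8 mm;
  - the final lever angle and the shortening of the brass shank gave about 30.3 mm.
- Forcing the 32 mm in would only have pushed the sprung pad back.

**Last checks**
- **Pad:** the lever angle and measured slack put it pressed in 2.6–3.1 mm; the shank in the picture gives about 3.3 mm. Both are within 1.2–4.8 mm.
- **Spacers:** the 26 mm spacer sits against the housing face, centred and upright. The other three stand on the mat.
- **Everything else:** both offcuts lie in the tray, the other things on the bench look undisturbed, and the gripper is clear of everything.

The network's estimates of some points were a few millimetres off, so I relied on visible edges and contact instead.

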